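# Set up the cake-slicing guide

### The job

Get the cake-slicing guide ready: lift the canister off the guide's base and set it down upright, wholly on the round cork mat, then thread every wooden spacer slat on the counter over the guide's two pins so that they lie flat on one another, and last the steel knife rail on top of them, its upturned ends pointing up. The guide's lever must also be pushed right over to its locked side, leaning away from the robot, at any time; do not drop or tip the canister, and leave the ring cutter, the spice jar and the mug where they stand.

Things in the scene. Friction and masses are not known exactly. Their poses are not given: they have to be found in the camera images.
- guide: The cake-slicing guide, fixed to the counter: a wooden base 90 mm wide (x) and 18 mm high with two upright steel pins in a row along its y axis, at y = +65 and -65 mm. The pins are 10 mm thick, straight up to 88 mm above the counter and then tapering to a point 3 mm across at 100 mm. Origin: midway between the pins, on the counter. The base runs from y = -165 to +105 mm; its longer end carries the locking lever.
- lever (a joint): The guide's locking lever, rad: 0 = leaning 40 degrees towards the guide's -x side (unlocked), 0.7 = upright, 1.4 = leaning 40 degrees towards +x, the side away from the robot, against its stop (locked). It starts near 0 and stays where it is left; about 1 to 2 N at its knob moves it.
- lever_tip (a point): Centre of the 16 mm black ball at the end of the 10 mm thick lever, 50 mm from the pivot. The pivot runs along the guide's y axis, at guide x = 0, y = -135 mm, 28 mm above the counter.
- canister: White lidded canister, 74 mm across, 82 mm high to the top of its wooden lid, with a steel arched handle over it. It stands upright on the guide's base between the two pins. Origin: centre of its underside. The handle is a round bar 10 mm thick, its level part along the canister's y axis, 64 mm long, centred 122 mm above the origin, with 35 mm clear between bar and lid. 0.28 to 0.56 kg.
- mat: Round cork mat, 130 mm across and 4 mm thick, fixed flat on the counter. Origin: centre of its underside.
- rail: The steel knife rail, lying flat, right way up: a strip 36 mm wide (its x), 191 mm long (its y) and 8 mm thick, with upturned ends (the last 8 mm at each end are 14 mm high), and the same two 13.5 mm holes 65 mm either side of its middle. Origin: middle of its underside. Same either way round. 0.2 kg.
- slat0: A plain beech spacer slat lying flat: 36 mm wide (its x) by 175 mm long (its y) by 10 mm thick, with two 13.5 mm round holes right through, on its long centre line 65 mm either side of its middle. Origin: middle of its underside. All slats are alike and the same either way round; 3 to 5 of the five are present (those absent read None from the start). 60 g.
- slat1: A plain beech spacer slat lying flat: 36 mm wide (its x) by 175 mm long (its y) by 10 mm thick, with two 13.5 mm round holes right through, on its long centre line 65 mm either side of its middle. Origin: middle of its underside. All slats are alike and the same either way round; 3 to 5 of the five are present (those absent read None from the start). 60 g.
- slat2: A plain beech spacer slat lying flat: 36 mm wide (its x) by 175 mm long (its y) by 10 mm thick, with two 13.5 mm round holes right through, on its long centre line 65 mm either side of its middle. Origin: middle of its underside. All slats are alike and the same either way round; 3 to 5 of the five are present (those absent read None from the start). 60 g.
- slat3: A plain beech spacer slat lying flat: 36 mm wide (its x) by 175 mm long (its y) by 10 mm thick, with two 13.5 mm round holes right through, on its long centre line 65 mm either side of its middle. Origin: middle of its underside. All slats are alike and the same either way round; 3 to 5 of the five are present (those absent read None from the start). 60 g.
- slat4: A plain beech spacer slat lying flat: 36 mm wide (its x) by 175 mm long (its y) by 10 mm thick, with two 13.5 mm round holes right through, on its long centre line 65 mm either side of its middle. Origin: middle of its underside. All slats are alike and the same either way round; 3 to 5 of the five are present (those absent read None from the start). 60 g.
- cutter: bystander: small steel ring cutter, 40 mm across, 25 mm high; origin centre of underside
- spice: bystander: small amber spice jar, 40 mm across, 55 mm high; origin centre of underside
- mug: bystander: blue mug, 80 mm across, 90 mm high; origin centre of underside
Things that resemble listed ones, but are neither listed nor needed, are in the scene too. What is shaped like the rail but turquoise is not meant. Leave any blue look-alike of the slat0 alone.

How it is judged:
By the outcome, as a careful person would: the job done as asked, in the order asked, and still so for the second after the job is handed in, with the robot touching nothing.
Of slat0, slat1, slat2, slat3, slat4 only 3 to 5 are there at a start; the rules pass over those that are not, and their reading is None.
At some moment in a run one of slat0, slat1, slat2, slat3, slat4, rail may be knocked a few centimetres aside while the robot is not near it.
It also fails if it takes over 210 s, if anything falls off the work surface, if the arm or the gripper's body presses on something with over 40 N, if the wrist force passes 120 N, or if a joint passes its speed limit or range.

### The arm

A 7-joint arm with a two-finger parallel gripper is mounted at the origin on the work surface. World frame = base frame: x ahead of the robot, y to its left, z up, the work surface at z = 0. Lengths are in m, angles in rad, forces in N, time in s.
With the tool pointing down it reaches from about 0.4 to 0.85 m from the base axis. Payload 10.4 kg.
Tool frame: the origin (TCP) lies at the very end of the fingers, on their centre line; the grasp point (between the pads) lies 19 mm behind it (arm.tcp_to_grasp is the distance from the TCP to the grasp point, in m); z points along the fingers, y is the line along which they close (so a half turn about z gives the same grasp; the last joint's range is limited). The gripper opens to 87 mm and grips with 3 to 60 N. Pads are 19 mm wide; open, the fingers measure 117 mm over their backs; the gripper's body (75 mm by 190 mm) begins 51 mm behind the grasp point.
Start: joints at [-1.218, 0.332, -0.065, 1.46, 0.022, 1.35, -0.088], TCP at [0.229, 0.581, 0.223] pointing down, gripper open.
Joint ranges: [-2.6, 2.6], [-0.5, 2.12], [-1.47, 1.34], [0.16, 2.42], [-1.27, 4.41], [0.06, 2.06], [-2.6, 2.6]. Speed limits (rad/s): [2.22, 2.22, 2.79, 2.79, 3.14, 3.14, 3.14].

### API

Orientations are given as a unit quaternion [w, x, y, z].
In Python, from cell import arm gives the robot as it stands.
- The arm moves only by the tool arm_command, never from a script. Its argument "steps" is a list of rows, each an object of numbers: "fingers": the gripper command: -1 is fully open, 1 is shut, values between are in proportion; "dx", "dy", "dz": the shift along the tool's x, y, z scaled (see below); "twist": the turn about the tool's z scaled (see below). A call has 1 to 10 rows; each row is the pose to reach, as a shift and turn from the pose commanded when the call began, along the tool's axes at that moment, turning the shorter way round; what a row does not reach only later rows make up. The controller multiplies each number of a shift by 500 mm and each number of a turn by 180 degrees. A row lasts 1/10 s, in which the tool goes at most 50 mm and 8.59 degrees, less where a joint would pass 70% of its speed; a pose out of reach is approached as far as the arm can. A call with a number of a shift or a turn outside -1 to 1 is refused whole. A call with a gripper value outside its range is refused whole. The fingers move at their own pace and stop on an object; "force" is the grip in N (left out, the last holds). Time passes only in rows, so rows that repeat a pose let the fingers close. It gives the time, the measured TCP pose, the force, the opening and the grip force at its end, in the units of the state.
- arm.get_obs(): the state, without advancing time (a new reading comes with each control period).
- arm.snapshot(name): name is "scene" or "side" or "wrist"; returns a dict with "frame" (420x560x3 uint8, red, green, blue), "fov_y" (degrees; the focal length in pixels is half the picture's height over the tangent of half this angle, whatever the lens; pixels are square), "cx", "cy" (the principal point, pixels), "xyz" and "orientation" of the camera in the world. Camera axes: x right, y down, z forward; pixel columns grow to the right and rows downward; lengths in m; the calibration is good to about 2 mm. The wrist camera is an equidistant fisheye: a pixel r from the principal point sees the ray r / f radians off the axis. A picture is of the moment at which its call begins. There is no depth.
- arm.close_job(): hands the job in; it is judged then, once.
The state is a dict: "time": time; "q": joint angles; "qd": joint speeds; "effort": joint torques, N m; "eef_pos": TCP position; "tool_rot": TCP orientation; "ft_force": force on the tool from outside, world axes, zero at the start; "moment": the same for the moment, N m; "finger_gap": finger opening in m; "grasp_force": force on a finger pad.
Only numpy, scipy, OpenCV 4.12 (cv2) and the standard library are available. Lean on these libraries where they do the work, as an engineer would, in place of code of your own. Each camera call takes 0.05 s, during which the arm holds its last target. There are 200 camera calls.

## Working session

There is one attempt and no reset: what is moved stays moved. The work goes in short steps, Python scripts to look and compute and a tool call to move; the robot and the scene stay as the last step left them, time stands still between calls to the robot, and variables do not carry over. Pictures are saved under pics/ and viewed, at most 14 in all, crops included, and the job is handed in when it is done.

Besides the shell and the picture viewer there is one more tool, called after "Emit:" as name(argument=value, ...) on one line, values as JSON. arm_command: Moves the arm, as the interface text tells. Its arguments: {"type":"object","properties":{"steps":{"type":"array"},"force":{"type":"number"}},"required":["steps"]}

```bash
ls; mkdir -p pics; python3 - <<'E'
from cell import arm
import cv2,json
o=arm.get_obs();print({k:(v if not hasattr(v,'round') else v) for k,v in o.items()})
for n in ("scene","side","wrist"):
    s=arm.snapshot(n);cv2.imwrite(f"pics/{n}0.png",s["frame"][:,:,::-1]);print(n,{k:v for k,v in s.items() if k!="frame"})
E
```

```text
pics
{'time': 0.0, 'q': array([-1.21760016,  0.33288317, -0.06469216,  1.46094112,  0.02158605,
        1.34992803, -0.08851129]), 'qd': array([ 0.00041713, -0.00143382, -0.00180691, -0.00040231,  0.00042949,
        0.00024466,  0.00044597]), 'effort': array([ 7.54075354e-04, -6.23247528e+01,  2.56955973e-02, -3.89894629e+01,
       -6.11316715e-02,  3.95148376e-02,  1.58785647e-04]), 'eef_pos': array([0.22924331, 0.58101126, 0.22174697]), 'tool_rot': array([-1.08201524e-04,  1.86794720e-01,  9.82398695e-01, -7.24360874e-04]), 'ft_force': array([-0.35028684,  0.05894894,  0.66165137]), 'moment': array([0.00665841, 0.05217887, 0.00871179]), 'grasp_force': 0.0, 'finger_gap': 0.08726536858790084}
scene {'fov_y': 49.81241725159116, 'cx': 279.071238840316, 'cy': 212.2932966667518, 'xyz': array([1.24432157, 0.63096263, 0.68710102]), 'orientation': array([-0.21465741,  0.39935351,  0.77872849, -0.43361378])}
side {'fov_y': 47.103966392349164, 'cx': 289.29470080670865, 'cy': 208.1994159639357, 'xyz': array([ 0.11332583, -1.08903721,  0.99580367]), 'orientation': array([-0.43312595,  0.89166814, -0.11779939,  0.05876351])}
wrist {'fov_y': 65.70646984690485, 'cx': 276.74958415831173, 'cy': 208.32805378211202, 'xyz': array([0.15654597, 0.61100183, 0.38356065]), 'orientation': array([0.12226945, 0.81778947, 0.55636772, 0.08200929])}
```

View pics/scene0.png

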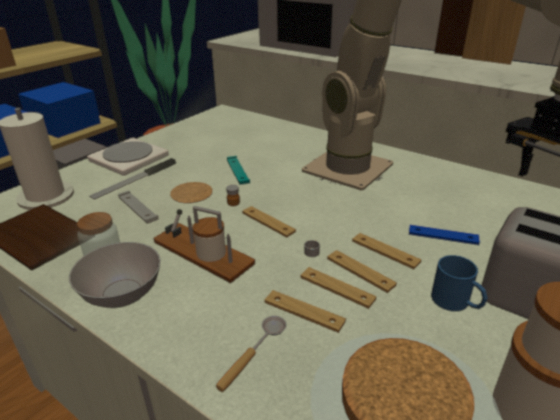

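View pics/side0.png

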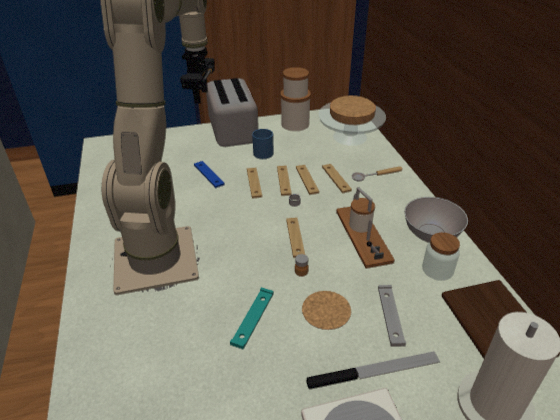

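The scene picture shows four slats in a group, centred near (386,250), (361,270), (338,287) and (304,310), and a fifth at (268,221). The grey rail is at (137,207). The turquoise look-alike at (237,169) and the blue one at (443,235) are not meant. The mat is at (192,192), the guide with the canister at (205,245), and the lever at its left end (175,225).

The side picture shows the same things: slats at (254,182), (284,180), (307,179), (336,178) and (295,236), rail at (391,314), mat at (327,310) and guide at (363,235).

```bash
cat > h.py <<'E'
import numpy as np, cv2
from scipy.spatial.transform import Rotation as R
from cell import arm
def rot(q): return R.from_quat([q[1],q[2],q[3],q[0]])
def f(s): return s["frame"].shape[0]/2/np.tan(np.radians(s["fov_y"])/2)
def rays(s,uv,fish):
    uv=np.atleast_2d(np.asarray(uv,float)); d=(uv-[s["cx"],s["cy"]])/f(s)
    if fish:
        r=np.linalg.norm(d,axis=1,keepdims=True)+1e-9
        v=np.c_[d/r*np.sin(r),np.cos(r)]
    else: v=np.c_[d,np.ones(len(d))]
    return rot(s["orientation"]).apply(v)
def onplane(s,uv,z,fish=False):
    v=rays(s,uv,fish); return s["xyz"]+v*((z-s["xyz"][2])/v[:,2])[:,None]
def pix(s,P,fish=False):
    c=rot(s["orientation"]).inv().apply(np.atleast_2d(P)-s["xyz"])
    if fish:
        r=np.linalg.norm(c[:,:2],axis=1,keepdims=True)+1e-12
        d=c[:,:2]/r*np.arctan2(r,c[:,2:])
    else: d=c[:,:2]/c[:,2:]
    return d*f(s)+[s["cx"],s["cy"]]
def rects(s,mask,z,fish=False,amin=60):
    out=[]
    for c in cv2.findContours(mask.astype(np.uint8),cv2.RETR_EXTERNAL,cv2.CHAIN_APPROX_NONE)[0]:
        if cv2.contourArea(c)<amin: continue
        P=onplane(s,c[:,0],z,fish)[:,:2]
        (x,y),(a,b),_=r=cv2.minAreaRect((P*1000).astype(np.float32))
        k=cv2.boxPoints(r); e=max(k[1]-k[0],k[2]-k[1],key=np.linalg.norm)
        out.append((x,y,max(a,b),min(a,b),np.degrees(np.arctan2(e[1],e[0]))%180,c[:,0].mean(0)))
    return out
def show(l):
    for r in l: print("x %.0f y %.0f len %.0f wid %.0f ang %.1f px (%.0f,%.0f)"%(*r[:5],*r[5]))
E
python3 - <<'E'
from h import *
for n,pts in (("side",[(254,182),(307,179),(295,236),(391,314),(395,325),(327,310),(345,230),(363,218),(280,250),(200,300)]),("scene",[(386,250),(268,221),(137,207),(192,192),(180,250),(300,200)])):
    s=arm.snapshot(n); np.save(n+".npy",s,allow_pickle=True)
    hsv=cv2.cvtColor(cv2.GaussianBlur(s["frame"],(3,3),0),cv2.COLOR_RGB2HSV)
    for p in pts: print(n,p,hsv[p[1],p[0]],onplane(s,p,0.01)[0].round(3))
    m=cv2.inRange(hsv,(8,75,90),(24,255,255)); show(rects(s,m,0.01))
E
```

```text
side (254, 182) [ 18 111 152] [0.361 0.299 0.01 ]
side (307, 179) [ 18 113 151] [0.549 0.269 0.01 ]
side (295, 236) [ 18 113 151] [ 0.424 -0.017  0.01 ]
side (391, 314) [ 23   8 122] [ 0.582 -0.375  0.01 ]
side (395, 325) [ 20   6 124] [ 0.577 -0.41   0.01 ]
side (327, 310) [ 16 125 153] [ 0.426 -0.319  0.01 ]
side (345, 230) [ 19  54 117] [ 0.583 -0.03   0.01 ]
side (363, 218) [ 14  51 110] [0.66 0.01 0.01]
side (280, 250) [ 36  29 169] [ 0.364 -0.066  0.01 ]
side (200, 300) [ 36  28 179] [ 0.11 -0.2   0.01]
x 425 y -316 len 127 wid 126 ang 75.0 px (326,310)
x 860 y -157 len 84 wid 82 ang 165.1 px (445,241)
x 424 y -16 len 177 wid 35 ang 81.8 px (295,237)
x 635 y -37 len 315 wid 119 ang 82.4 px (364,235)
x 361 y 301 len 183 wid 35 ang 84.6 px (254,182)
x 857 y 244 len 100 wid 26 ang 3.9 px (389,170)
x 467 y 287 len 179 wid 35 ang 80.5 px (284,180)
x 548 y 272 len 183 wid 37 ang 90.0 px (307,179)
x 653 y 252 len 181 wid 39 ang 95.8 px (337,178)
x -315 y 119 len 1136 wid 210 ang 98.1 px (37,290)
x 915 y 773 len 222 wid 217 ang 37.9 px (351,107)
x 698 y 958 len 140 wid 106 ang 159.8 px
[... 714 characters left out ...]
(338,287)
x 472 y 292 len 179 wid 46 ang 80.6 px (361,270)
x 367 y 306 len 178 wid 47 ang 84.8 px (386,250)
x 629 y -67 len 282 wid 101 ang 88.7 px (204,250)
x 546 y -137 len 84 wid 68 ang 47.8 px (206,225)
x 704 y -405 len 90 wid 88 ang 90.1 px (94,220)
x 428 y -12 len 183 wid 46 ang 81.6 px (269,221)
x 436 y -301 len 128 wid 124 ang 124.8 px (191,192)
x 645 y -1005 len 69 wid 38 ang 63.8 px (5,159)
x 8 y 4 len 229 wid 228 ang 0.0 px (347,171)
x 150 y -791 len 130 wid 35 ang 0.4 px (156,129)
x 336 y -1039 len 301 wid 123 ang 1.6 px (81,132)
x -440 y -164 len 151 wid 71 ang 13.6 px (365,117)
x -859 y -469 len 417 wid 49 ang 42.0 px (348,81)
x -270 y -2458 len 686 wid 547 ang 179.9 px (46,55)
```

```bash
cat >> h.py <<'E'
def go(x,y,z,yaw=None,p0=None,rotq=None):
    """print move numbers to bring TCP to mm pose; yaw = world angle (deg) of tool y"""
    o=arm.get_obs(); r=rot(o["tool_rot"]); p=o["eef_pos"] if p0 is None else np.array(p0)
    ty=r.apply([0,1,0]); cur=np.degrees(np.arctan2(ty[1],ty[0]))
    d=r.inv().apply(np.array([x,y,z])/1000-p)
    t=0 if yaw is None else -((yaw-cur+90)%180-90)
    print("t %.1f yaw %.2f tilt %.2f | dx %.4f dy %.4f dz %.4f twist %.4f"%(o["time"],cur,np.degrees(np.arccos(-r.apply([0,0,1])[2])),*(d/.5),t/180))
E
python3 -c "
from h import *
go(470,150,350,None); go(550,-120,350,None); go(550,-120,350,-5)"
```

```text
t 0.2 yaw 68.47 tilt 0.04 | dx -0.7643 dy -0.6258 dz -0.2552 twist 0.0000
t 0.2 yaw 68.47 tilt 0.04 | dx -1.1113 dy -1.0694 dz -0.2549 twist 0.0000
t 0.2 yaw 68.47 tilt 0.04 | dx -1.1113 dy -1.0694 dz -0.2549 twist 0.4082
```

Emit:
arm_command(steps=[{"dx": -0.1, "dz": -0.2553, "fingers": -1}, {"dx": -0.2, "dz": -0.2553}, {"dx": -0.76, "dy": -0.62, "dz": -0.2553, "twist": 0.4}, {"dx": -0.76, "dy": -0.62, "dz": -0.2553, "twist": 0.4}, {"dx": -0.76, "dy": -0.62, "dz": -0.2553, "twist": 0.4}, {"dx": -0.76, "dy": -0.62, "dz": -0.2553, "twist": 0.4}, {"dx": -0.76, "dy": -0.62, "dz": -0.2553, "twist": 0.4}, {"dx": -0.76, "dy": -0.62, "dz": -0.2553, "twist": 0.4}, {"dx": -0.76, "dy": -0.62, "dz": -0.2553, "twist": 0.4}, {"dx": -0.76, "dy": -0.62, "dz": -0.2553, "twist": 0.4}])

```text
$.steps[0]: bad value
```

```bash
python3 -c "
from h import *
go(550,-120,350,-5)"
```

```text
t 0.2 yaw 68.47 tilt 0.04 | dx -1.1113 dy -1.0694 dz -0.2549 twist 0.4082
```

Emit:
arm_command(steps=[{"dx": -0.1, "dy": 0, "dz": -0.2553, "twist": 0, "fingers": -1}, {"dx": -0.2, "dy": 0, "dz": -0.2553, "twist": 0, "fingers": -1}, {"dx": -0.76, "dy": -0.62, "dz": -0.2553, "twist": 0.4, "fingers": -1}, {"dx": -0.76, "dy": -0.62, "dz": -0.2553, "twist": 0.4, "fingers": -1}, {"dx": -0.76, "dy": -0.62, "dz": -0.2553, "twist": 0.4, "fingers": -1}, {"dx": -0.76, "dy": -0.62, "dz": -0.2553, "twist": 0.4, "fingers": -1}, {"dx": -0.76, "dy": -0.62, "dz": -0.2553, "twist": 0.4, "fingers": -1}, {"dx": -0.76, "dy": -0.62, "dz": -0.2553, "twist": 0.4, "fingers": -1}, {"dx": -0.76, "dy": -0.62, "dz": -0.2553, "twist": 0.4, "fingers": -1}, {"dx": -0.76, "dy": -0.62, "dz": -0.2553, "twist": 0.4, "fingers": -1}])

```text
time: 1.25
eef_pos: [0.4475, 0.1988, 0.3452]
tool_rot: [-0.0, 0.711, 0.703, 0.0]
ft_force: [1.3, -0.5, -0.6]
finger_gap: 0.0868
grasp_force: 0.0
```

```bash
python3 -c "
from h import *
go(550,-120,350,-5)"
```

```text
t 1.2 yaw -0.63 tilt 0.04 | dx -0.6352 dy 0.2121 dz -0.0099 twist 0.0243
```

Emit:
arm_command(steps=[{"dx": -0.635, "dy": 0.21, "dz": -0.01, "twist": 0.024, "fingers": -1}, {"dx": -0.635, "dy": 0.21, "dz": -0.01, "twist": 0.024, "fingers": -1}, {"dx": -0.635, "dy": 0.21, "dz": -0.01, "twist": 0.024, "fingers": -1}, {"dx": -0.635, "dy": 0.21, "dz": -0.01, "twist": 0.024, "fingers": -1}, {"dx": -0.635, "dy": 0.21, "dz": -0.01, "twist": 0.024, "fingers": -1}, {"dx": -0.635, "dy": 0.21, "dz": -0.01, "twist": 0.024, "fingers": -1}, {"dx": -0.635, "dy": 0.21, "dz": -0.01, "twist": 0.024, "fingers": -1}, {"dx": -0.635, "dy": 0.21, "dz": -0.01, "twist": 0.024, "fingers": -1}, {"dx": -0.635, "dy": 0.21, "dz": -0.01, "twist": 0.024, "fingers": -1}, {"dx": -0.635, "dy": 0.21, "dz": -0.01, "twist": 0.024, "fingers": -1}])

```text
time: 2.25
eef_pos: [0.5506, -0.1158, 0.3497]
tool_rot: [-0.0, 0.734, 0.679, 0.0]
ft_force: [0.0, 1.0, 0.7]
finger_gap: 0.0868
grasp_force: 0.0
```

```bash
python3 - <<'E'
from h import *
s=arm.snapshot("wrist"); cv2.imwrite("pics/w1.png",s["frame"][:,:,::-1]); np.save("w1.npy",s,allow_pickle=True)
hsv=cv2.cvtColor(cv2.GaussianBlur(s["frame"],(3,3),0),cv2.COLOR_RGB2HSV)
m=cv2.inRange(hsv,(8,75,60),(24,255,255)); show(rects(s,m,0.01,True,300))
print(s["xyz"],rot(s["orientation"]).as_matrix()[:,2]);go(0,0,0)
E
```

```text
x 777 y -491 len 608 wid 46 ang 175.5 px (381,340)
x 844 y -391 len 119 wid 46 ang 99.8 px (436,294)
x 219 y -341 len 118 wid 46 ang 71.1 px (117,293)
x 444 y -286 len 98 wid 81 ang 176.3 px (222,269)
x 831 y -289 len 97 wid 76 ang 23.7 px (432,250)
x 426 y -15 len 173 wid 37 ang 81.9 px (191,108)
x 639 y -64 len 272 wid 106 ang 88.9 px (329,120)
[ 0.55880404 -0.03562219  0.51149906] [-0.02384319 -0.29039328 -0.95661029]
t 2.3 yaw -4.48 tilt 0.05 | dx 0.1440 dy -1.1158 dz 0.6998 twist 0.0000
```

View pics/w1.png

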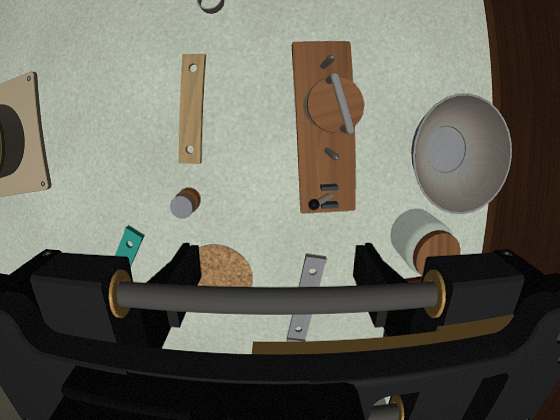

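The wrist picture shows the guide upright in the frame. Its base corners are near (292,42), (350,41), (355,210) and (302,213), and its pins are at about (327,61) and (332,154). The handle bar runs from (336,78) to (349,130), and the lever ball is at (314,204), on the robot's side. A slat is at (192,108) with holes at (193,68) and (190,150), the mat is at (222,265) and the rail at (307,297). The rail has a hole at (313,272).

```bash
python3 - <<'E'
from h import *
s=np.load("w1.npy",allow_pickle=True).item()
P=lambda uv,z:(onplane(s,uv,z,True)[:,:2]*1000).round(0).tolist()
print("base",P([(292,42),(350,41),(355,210),(302,213)],.018))
print("pin tops",P([(333,56),(337,158)],.1)," pin feet",P([(322,67),(326,150)],.018))
print("handle",P([(336,78),(349,130)],.14+.005))
print("lever ball",P([(314,204)],.066))
print("rail holes",P([(313,272)],.008)); print("slat holes",P([(193,68),(190,150)],.01)); print("jar",P([(182,207)],.055))
go(640,-30,300,-5)
v=cv2.resize(s["frame"][30:225,270:400],None,fx=4,fy=3.07,interpolation=cv2.INTER_CUBIC)[:,:,::-1]
v=cv2.resize(s["frame"][30:225,260:400],None,fx=3,fy=3,interpolation=cv2.INTER_CUBIC)[:,:,::-1]
cv2.imwrite("pics/w1c.png",v)
E
```

```text
base [[590.0, 71.0], [678.0, 69.0], [673.0, -198.0], [586.0, -196.0]]
pin tops [[634.0, 32.0], [631.0, -99.0]]  pin feet [[631.0, 29.0], [629.0, -98.0]]
handle [[628.0, -1.0], [639.0, -61.0]]
lever ball [[601.0, -169.0]]
rail holes [[600.0, -310.0]]
slat holes [[435.0, 48.0], [417.0, -81.0]]
jar [[405.0, -161.0]]
t 2.3 yaw -4.48 tilt 0.05 | dx 0.1846 dy 0.1649 dz 0.0998 twist 0.0029
```

View pics/w1c.png

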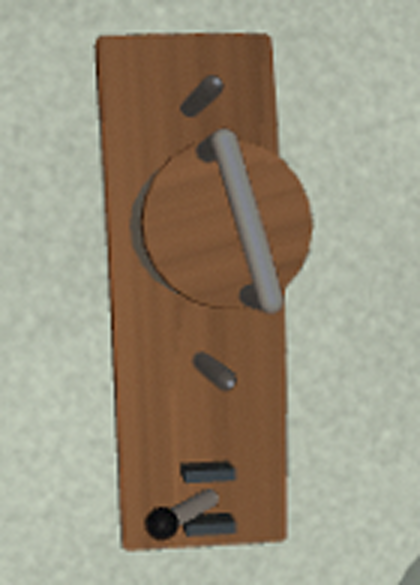

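```bash
python3 -c "
from h import *
go(633,-31,180,10);go(633,-31,121,10)"
```

```text
t 2.3 yaw -4.48 tilt 0.05 | dx 0.1813 dy 0.1512 dz 0.3398 twist -0.0804
t 2.3 yaw -4.48 tilt 0.05 | dx 0.1812 dy 0.1512 dz 0.4578 twist -0.0804
```

Emit:
arm_command(steps=[{"dx": 0.181, "dy": 0.151, "dz": 0.2, "twist": -0.08, "fingers": -1}, {"dx": 0.181, "dy": 0.151, "dz": 0.34, "twist": -0.08, "fingers": -1}, {"dx": 0.181, "dy": 0.151, "dz": 0.34, "twist": -0.08, "fingers": -1}, {"dx": 0.181, "dy": 0.151, "dz": 0.34, "twist": -0.08, "fingers": -1}, {"dx": 0.181, "dy": 0.151, "dz": 0.34, "twist": -0.08, "fingers": -0.5}, {"dx": 0.181, "dy": 0.151, "dz": 0.4, "twist": -0.08, "fingers": -0.5}, {"dx": 0.181, "dy": 0.151, "dz": 0.457, "twist": -0.08, "fingers": -0.5}, {"dx": 0.181, "dy": 0.151, "dz": 0.457, "twist": -0.08, "fingers": -0.5}, {"dx": 0.181, "dy": 0.151, "dz": 0.457, "twist": -0.08, "fingers": -0.5}, {"dx": 0.181, "dy": 0.151, "dz": 0.457, "twist": -0.08, "fingers": -0.5}])

```text
time: 3.3
eef_pos: [0.6341, -0.033, 0.1239]
tool_rot: [0.001, 0.644, 0.765, 0.001]
ft_force: [-0.6, 0.9, 0.8]
finger_gap: 0.0657
grasp_force: 0.0
```

Emit:
arm_command(force=40, steps=[{"dx": 0, "dy": 0, "dz": 0, "twist": 0, "fingers": 1}, {"dx": 0, "dy": 0, "dz": 0, "twist": 0, "fingers": 1}, {"dx": 0, "dy": 0, "dz": 0, "twist": 0, "fingers": 1}, {"dx": 0, "dy": 0, "dz": 0, "twist": 0, "fingers": 1}, {"dx": 0, "dy": 0, "dz": 0, "twist": 0, "fingers": 1}, {"dx": 0, "dy": 0, "dz": 0, "twist": 0, "fingers": 1}, {"dx": 0, "dy": 0, "dz": -0.01, "twist": 0, "fingers": 1}, {"dx": 0, "dy": 0, "dz": -0.02, "twist": 0, "fingers": 1}, {"dx": 0, "dy": 0, "dz": -0.03, "twist": 0, "fingers": 1}, {"dx": 0, "dy": 0, "dz": -0.04, "twist": 0, "fingers": 1}])

```text
time: 4.3
eef_pos: [0.6327, -0.0329, 0.1413]
tool_rot: [-0.0, 0.644, 0.765, -0.0]
ft_force: [-0.1, -0.1, -5.1]
finger_gap: 0.0089
grasp_force: 39.8
```

```bash
python3 - <<'E'
from h import *
# mat from the two fixed views, z=4mm
for n in("side","scene"):
    s=np.load(n+".npy",allow_pickle=True).item()
    hsv=cv2.cvtColor(cv2.GaussianBlur(s["frame"],(3,3),0),cv2.COLOR_RGB2HSV)
    m=cv2.inRange(hsv,(8,75,90),(24,255,255)); show([r for r in rects(s,m,0.003) if -400<r[1]<-280 and r[0]<500])
go(430,-310,260,0)
E
```

```text
x 427 y -311 len 128 wid 127 ang 75.0 px (326,310)
x 428 y -310 len 129 wid 125 ang 124.8 px (191,192)
t 4.3 yaw 9.80 tilt 0.06 | dx -0.4770 dy -0.4939 dz -0.2370 twist 0.0544
```

Emit:
arm_command(steps=[{"dx": 0, "dy": 0, "dz": -0.04, "twist": 0, "fingers": 1}, {"dx": 0, "dy": 0, "dz": -0.08, "twist": 0, "fingers": 1}, {"dx": 0, "dy": 0, "dz": -0.13, "twist": 0, "fingers": 1}, {"dx": 0, "dy": 0, "dz": -0.18, "twist": 0, "fingers": 1}, {"dx": 0, "dy": 0, "dz": -0.22, "twist": 0, "fingers": 1}, {"dx": 0, "dy": 0, "dz": -0.237, "twist": 0, "fingers": 1}, {"dx": -0.03, "dy": -0.03, "dz": -0.237, "twist": 0, "fingers": 1}, {"dx": -0.07, "dy": -0.07, "dz": -0.237, "twist": 0, "fingers": 1}, {"dx": -0.11, "dy": -0.11, "dz": -0.237, "twist": 0, "fingers": 1}, {"dx": -0.15, "dy": -0.15, "dz": -0.237, "twist": 0, "fingers": 1}])

```text
time: 5.3
eef_pos: [0.5707, -0.1205, 0.259]
tool_rot: [-0.001, 0.644, 0.765, -0.0]
ft_force: [-0.1, -1.5, -4.5]
finger_gap: 0.0089
grasp_force: 39.8
```

Emit:
arm_command(steps=[{"dx": -0.04, "dy": -0.042, "dz": 0, "twist": 0, "fingers": 1}, {"dx": -0.09, "dy": -0.094, "dz": 0, "twist": 0, "fingers": 1}, {"dx": -0.14, "dy": -0.147, "dz": 0, "twist": 0, "fingers": 1}, {"dx": -0.19, "dy": -0.2, "dz": 0, "twist": 0, "fingers": 1}, {"dx": -0.24, "dy": -0.25, "dz": 0, "twist": 0, "fingers": 1}, {"dx": -0.28, "dy": -0.295, "dz": 0, "twist": 0, "fingers": 1}, {"dx": -0.31, "dy": -0.325, "dz": 0, "twist": 0, "fingers": 1}, {"dx": -0.325, "dy": -0.342, "dz": 0, "twist": 0, "fingers": 1}, {"dx": -0.325, "dy": -0.342, "dz": 0, "twist": 0, "fingers": 1}, {"dx": -0.325, "dy": -0.342, "dz": 0, "twist": 0, "fingers": 1}])

```text
time: 6.3
eef_pos: [0.4317, -0.3078, 0.2595]
tool_rot: [-0.0, 0.644, 0.765, 0.0]
ft_force: [1.0, 0.2, -5.3]
finger_gap: 0.0085
grasp_force: 39.8
```

```bash
python3 - <<'E'
from h import *
go(427,-312,109);
s=arm.snapshot("scene"); cv2.imwrite("pics/s2.png",cv2.resize(s["frame"][100:310,80:360],None,fx=2,fy=2)[:,:,::-1])
E
```

```text
t 6.3 yaw 9.86 tilt 0.05 | dx -0.0070 dy -0.0108 dz 0.3010 twist 0.0000
```

View pics/s2.png

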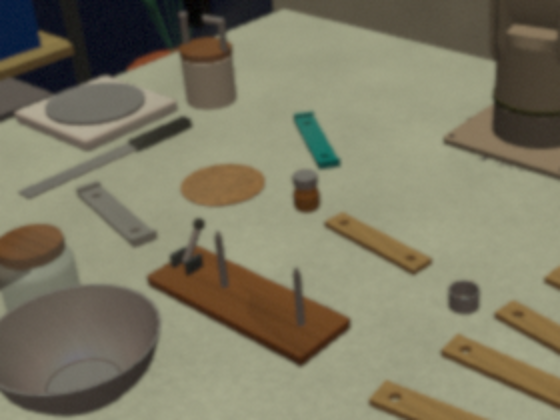

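The canister hangs upright at crop pixel (208,75), above the mat at (222,184). Now I'll lower it.

Emit:
arm_command(steps=[{"dx": -0.007, "dy": -0.0108, "dz": 0.06, "twist": 0, "fingers": 1}, {"dx": -0.007, "dy": -0.0108, "dz": 0.12, "twist": 0, "fingers": 1}, {"dx": -0.007, "dy": -0.0108, "dz": 0.18, "twist": 0, "fingers": 1}, {"dx": -0.007, "dy": -0.0108, "dz": 0.23, "twist": 0, "fingers": 1}, {"dx": -0.007, "dy": -0.0108, "dz": 0.26, "twist": 0, "fingers": 1}, {"dx": -0.007, "dy": -0.0108, "dz": 0.28, "twist": 0, "fingers": 1}, {"dx": -0.007, "dy": -0.0108, "dz": 0.288, "twist": 0, "fingers": 1}, {"dx": -0.007, "dy": -0.0108, "dz": 0.294, "twist": 0, "fingers": 1}, {"dx": -0.007, "dy": -0.0108, "dz": 0.3, "twist": 0, "fingers": 1}, {"dx": -0.007, "dy": -0.0108, "dz": 0.3, "twist": 0, "fingers": 1}])

```text
time: 7.35
eef_pos: [0.4301, -0.3155, 0.1155]
tool_rot: [0.004, 0.644, 0.765, 0.002]
ft_force: [-9.6, 3.9, 40.9]
finger_gap: 0.0084
grasp_force: 40.0
```

Emit:
arm_command(steps=[{"dx": 0, "dy": 0, "dz": -0.01, "twist": 0, "fingers": 1}, {"dx": 0, "dy": 0, "dz": -0.02, "twist": 0, "fingers": 1}, {"dx": 0, "dy": 0, "dz": -0.02, "twist": 0, "fingers": 1}, {"dx": 0, "dy": 0, "dz": -0.02, "twist": 0, "fingers": 1}])

```text
time: 7.75
eef_pos: [0.4263, -0.3129, 0.1195]
tool_rot: [-0.0, 0.644, 0.765, -0.0]
ft_force: [-0.4, 0.3, -5.8]
finger_gap: 0.0087
grasp_force: 40.0
```

```bash
python3 - <<'E'
from h import *
go(427,-312,109)
a=arm.snapshot("side")["frame"][190:370,200:440];b=arm.snapshot("scene")["frame"][60:240,80:320]
cv2.imwrite("pics/s3.png",cv2.resize(np.vstack([a,b]),None,fx=1.66,fy=1.66)[:,:,::-1])
E
```

```text
t 7.8 yaw 9.83 tilt 0.03 | dx 0.0015 dy 0.0016 dz 0.0210 twist 0.0000
```

View pics/s3.png

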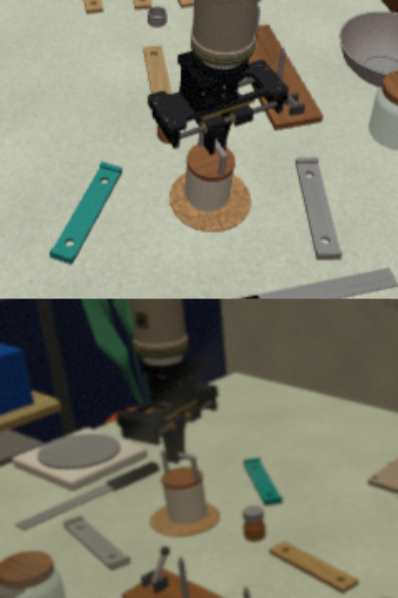

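The canister hangs just above the mat at crop pixel (208,190), roughly centred. I'll lower it gently with a lighter grip so that it seats flat.

Emit:
arm_command(force=12, steps=[{"dx": 0.0015, "dy": 0.002, "dz": 0, "twist": 0, "fingers": 1}, {"dx": 0.0015, "dy": 0.002, "dz": 0.003, "twist": 0, "fingers": 1}, {"dx": 0.0015, "dy": 0.002, "dz": 0.006, "twist": 0, "fingers": 1}, {"dx": 0.0015, "dy": 0.002, "dz": 0.009, "twist": 0, "fingers": 1}])

```text
time: 8.25
eef_pos: [0.4273, -0.3125, 0.1156]
tool_rot: [0.0, 0.644, 0.765, 0.0]
ft_force: [-3.5, 2.2, 15.2]
finger_gap: 0.0093
grasp_force: 12.0
```

Emit:
arm_command(steps=[{"dx": 0, "dy": 0, "dz": 0.003, "twist": 0, "fingers": 1}, {"dx": 0, "dy": 0, "dz": 0.005, "twist": 0, "fingers": 1}, {"dx": 0, "dy": 0, "dz": 0.006, "twist": 0, "fingers": 1}, {"dx": 0, "dy": 0, "dz": 0.006, "twist": 0, "fingers": 1}])

```text
time: 8.65
eef_pos: [0.4283, -0.3134, 0.1144]
tool_rot: [0.001, 0.644, 0.765, 0.001]
ft_force: [-3.8, 3.0, 15.7]
finger_gap: 0.0093
grasp_force: 12.0
```

Emit:
arm_command(force=3, steps=[{"dx": 0, "dy": 0, "dz": 0, "twist": 0, "fingers": 1}, {"dx": 0, "dy": 0, "dz": 0, "twist": 0, "fingers": 1}, {"dx": 0, "dy": 0, "dz": 0, "twist": 0, "fingers": 1}, {"dx": 0, "dy": 0, "dz": 0, "twist": 0, "fingers": 1}, {"dx": 0, "dy": 0, "dz": 0, "twist": 0, "fingers": 1}])

```text
time: 9.15
eef_pos: [0.4271, -0.3125, 0.1124]
tool_rot: [0.0, 0.644, 0.765, -0.0]
ft_force: [-2.8, 0.3, 5.0]
finger_gap: 0.0098
grasp_force: 3.0
```

```bash
python3 - <<'E'
from h import *
o=arm.get_obs();print(o["eef_pos"],o["ft_force"],o["grasp_force"])
s=arm.snapshot("wrist");cv2.imwrite("pics/w4.png",s["frame"][:,:,::-1])
b=arm.snapshot("scene")["frame"][100:220,130:270]
cv2.imwrite("pics/s4.png",np.vstack([cv2.resize(b,None,fx=3,fy=3),cv2.resize(s["frame"][180:260,210:350],None,fx=3,fy=3)])[:,:,::-1])
E
```

```text
[ 0.42711435 -0.31252205  0.1124096 ] [-2.82761186  0.33296393  4.95959307] 3.000064305961132
```

View pics/s4.png

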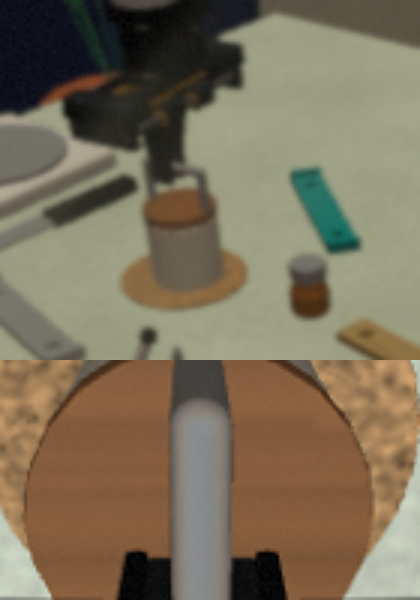

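The canister stands on the mat in both views, with cork showing all round it. I'll release it and lift away.

Emit:
arm_command(steps=[{"dx": 0, "dy": 0, "dz": 0, "twist": 0, "fingers": 0.6}, {"dx": 0, "dy": 0, "dz": 0, "twist": 0, "fingers": 0.2}, {"dx": 0, "dy": 0, "dz": 0, "twist": 0, "fingers": -0.3}, {"dx": 0, "dy": 0, "dz": 0, "twist": 0, "fingers": -0.3}, {"dx": 0, "dy": 0, "dz": -0.05, "twist": 0, "fingers": -0.3}, {"dx": 0, "dy": 0, "dz": -0.12, "twist": 0, "fingers": -0.3}, {"dx": 0, "dy": 0, "dz": -0.22, "twist": 0, "fingers": -0.3}, {"dx": 0, "dy": 0, "dz": -0.3, "twist": 0, "fingers": -0.3}, {"dx": 0, "dy": 0, "dz": -0.3, "twist": 0, "fingers": -0.3}])

```text
time: 10.15
eef_pos: [0.429, -0.3139, 0.2676]
tool_rot: [0.004, 0.644, 0.765, 0.001]
ft_force: [0.7, -0.1, -0.3]
finger_gap: 0.0563
grasp_force: 0.0
```

```bash
python3 - <<'E'
from h import *
s=arm.snapshot("wrist");np.save("w5.npy",s,allow_pickle=True);b=arm.snapshot("scene")["frame"][100:220,130:270]
cv2.imwrite("pics/s5.png",np.vstack([cv2.resize(s["frame"],(560,420)),cv2.resize(b,(210,180)).repeat(1,1) if 0 else np.pad(cv2.resize(b,(210,180)),((0,0),(0,350),(0,0)))])[:,:,::-1])
go(580,-169,110,-1)
E
```

```text
t 10.2 yaw 9.81 tilt 0.10 | dx 0.2309 dy 0.3488 dz 0.3062 twist 0.0601
```

View pics/s5.png

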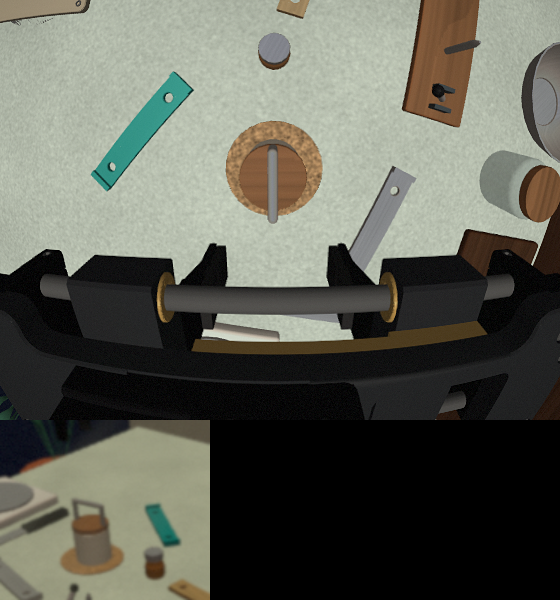

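The canister stands alone and upright on the mat at (273,175). The lever ball is at (438,90), still on the robot's side. The lever comes next.

```bash
python3 -c "
from h import *
go(555,-169,110,-1);go(555,-169,52,-1)"
```

```text
t 10.2 yaw 9.81 tilt 0.10 | dx 0.2394 dy 0.2995 dz 0.3062 twist 0.0601
t 10.2 yaw 9.81 tilt 0.10 | dx 0.2395 dy 0.2993 dz 0.4222 twist 0.0601
```

Emit:
arm_command(steps=[{"dx": 0.12, "dy": 0.15, "dz": 0, "twist": 0.03, "fingers": 1}, {"dx": 0.239, "dy": 0.3, "dz": 0.05, "twist": 0.06, "fingers": 1}, {"dx": 0.239, "dy": 0.3, "dz": 0.15, "twist": 0.06, "fingers": 1}, {"dx": 0.239, "dy": 0.3, "dz": 0.25, "twist": 0.06, "fingers": 1}, {"dx": 0.239, "dy": 0.3, "dz": 0.35, "twist": 0.06, "fingers": 1}, {"dx": 0.239, "dy": 0.3, "dz": 0.422, "twist": 0.06, "fingers": 1}, {"dx": 0.239, "dy": 0.3, "dz": 0.422, "twist": 0.06, "fingers": 1}, {"dx": 0.239, "dy": 0.3, "dz": 0.422, "twist": 0.06, "fingers": 1}, {"dx": 0.239, "dy": 0.3, "dz": 0.422, "twist": 0.06, "fingers": 1}])

```text
time: 11.15
eef_pos: [0.5539, -0.1696, 0.0512]
tool_rot: [-0.001, 0.714, 0.701, -0.001]
ft_force: [1.2, -0.0, 1.2]
finger_gap: 0.0013
grasp_force: 0.0
```

Emit:
arm_command(steps=[{"dx": 0, "dy": 0.02, "dz": 0, "twist": 0, "fingers": 1}, {"dx": 0, "dy": 0.04, "dz": 0, "twist": 0, "fingers": 1}, {"dx": 0, "dy": 0.06, "dz": 0, "twist": 0, "fingers": 1}, {"dx": 0, "dy": 0.08, "dz": 0, "twist": 0, "fingers": 1}, {"dx": 0, "dy": 0.1, "dz": 0, "twist": 0, "fingers": 1}, {"dx": 0, "dy": 0.12, "dz": 0, "twist": 0, "fingers": 1}, {"dx": 0, "dy": 0.13, "dz": 0, "twist": 0, "fingers": 1}, {"dx": 0, "dy": 0.14, "dz": 0, "twist": 0, "fingers": 1}, {"dx": 0, "dy": 0.148, "dz": 0, "twist": 0, "fingers": 1}, {"dx": 0, "dy": 0.15, "dz": 0, "twist": 0, "fingers": 1}])

```text
time: 12.15
eef_pos: [0.6297, -0.1703, 0.051]
tool_rot: [-0.0, 0.713, 0.701, -0.0]
ft_force: [-1.1, 1.2, -0.0]
finger_gap: 0.0003
grasp_force: 0.8
```

```bash
python3 - <<'E'
from h import *
s=arm.snapshot("wrist");cv2.imwrite("pics/w6.png",s["frame"][:,:,::-1]);
b=arm.snapshot("side")["frame"][190:290,320:420]
cv2.imwrite("pics/s6.png",np.hstack([cv2.resize(b,(400,400)),cv2.resize(s["frame"][60:260,180:380],(400,400))])[:,:,::-1])
go(555,-169,52,-1)
E
```

```text
t 12.2 yaw -1.01 tilt 0.01 | dx 0.0001 dy -0.1496 dz -0.0015 twist -0.0000
```

View pics/s6.png

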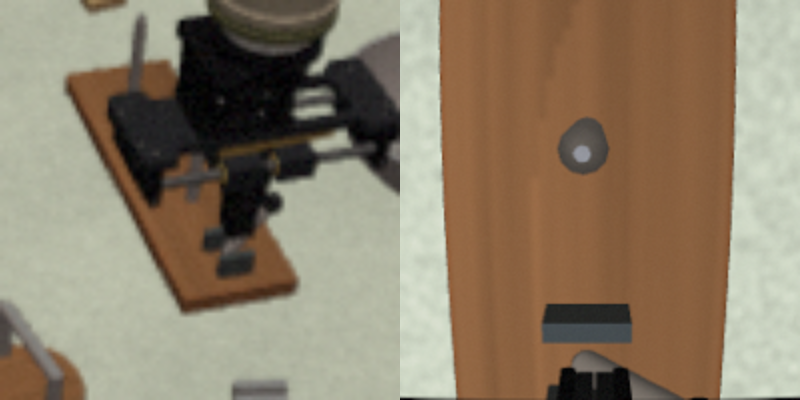

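The lever now leans to the far side: the ball is right of the finger in the left half, and the rod slants right in the right half. I'll press a little further until the force shows it's on the stop.

Emit:
arm_command(steps=[{"dx": 0, "dy": 0.004, "dz": 0, "twist": 0, "fingers": 1}, {"dx": 0, "dy": 0.006, "dz": 0, "twist": 0, "fingers": 1}, {"dx": 0, "dy": 0.006, "dz": 0, "twist": 0, "fingers": 1}])

```text
time: 12.55
eef_pos: [0.6328, -0.1705, 0.0515]
tool_rot: [0.0, 0.713, 0.701, 0.0]
ft_force: [-1.5, 0.3, 0.1]
finger_gap: 0.0004
grasp_force: 0.6
```

Emit:
arm_command(steps=[{"dx": 0, "dy": 0.004, "dz": 0, "twist": 0, "fingers": 1}, {"dx": 0, "dy": 0.006, "dz": 0, "twist": 0, "fingers": 1}, {"dx": 0, "dy": 0.006, "dz": 0, "twist": 0, "fingers": 1}])

```text
time: 12.85
eef_pos: [0.634, -0.1706, 0.0509]
tool_rot: [-0.002, 0.713, 0.701, -0.001]
ft_force: [-9.5, 1.1, 3.7]
finger_gap: 0.0007
grasp_force: 4.7
```

Emit:
arm_command(steps=[{"dx": 0, "dy": -0.03, "dz": 0, "twist": 0, "fingers": 1}, {"dx": 0, "dy": -0.06, "dz": -0.05, "twist": 0, "fingers": 1}, {"dx": 0, "dy": -0.06, "dz": -0.15, "twist": 0, "fingers": 1}, {"dx": 0.05, "dy": -0.06, "dz": -0.22, "twist": 0, "fingers": -0.3}, {"dx": 0.15, "dy": -0.02, "dz": -0.22, "twist": 0, "fingers": -0.3}, {"dx": 0.23, "dy": 0, "dz": -0.22, "twist": 0, "fingers": -0.3}, {"dx": 0.23, "dy": 0, "dz": -0.22, "twist": 0, "fingers": -0.3}, {"dx": 0.23, "dy": 0, "dz": -0.22, "twist": 0, "fingers": -0.3}])

```text
time: 13.65
eef_pos: [0.6382, -0.054, 0.1614]
tool_rot: [0.0, 0.712, 0.702, 0.0]
ft_force: [-0.5, -1.2, 0.0]
finger_gap: 0.033
grasp_force: 0.0
```

```bash
python3 - <<'E'
from h import *
w6=cv2.imread("pics/w6.png")
s=arm.snapshot("wrist");np.save("w7.npy",s,allow_pickle=True);print(arm.get_obs()["eef_pos"],s["xyz"])
print(pix(s,[[.633,.031,.1],[.631,-.099,.1],[.674,-.169,.066]],True))
cv2.imwrite("pics/s7.png",cv2.resize(s["frame"],None,fx=1.4,fy=1.4)[:,:,::-1])
E
```

```text
[ 0.63782387 -0.05598162  0.16148327] [0.64121247 0.0265132  0.3231067 ]
[[264.45918834 105.69927194]
 [266.09651835 278.78140269]
 [313.36103519 322.53875006]]
```

View pics/s7.png

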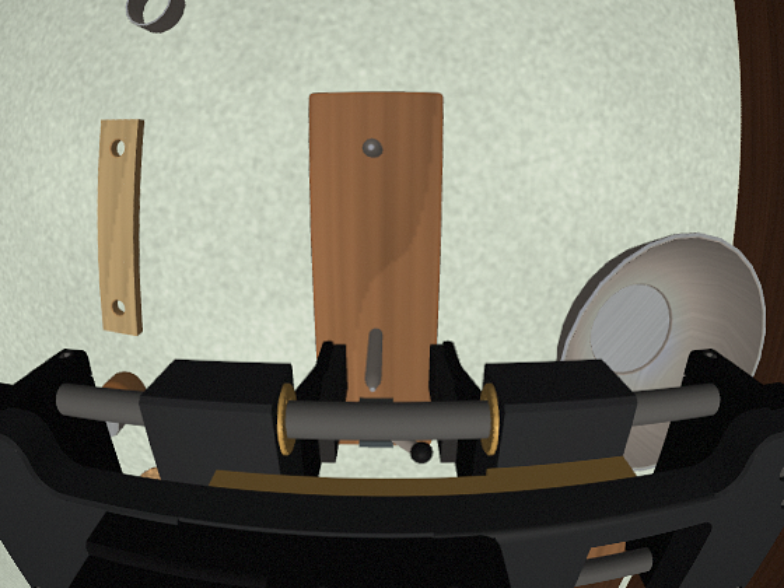

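The pin tips show at (372,147) and (373,387) in the enlarged picture, so (265.7,105) and (266.4,276.4) in the original, within 2 px of my prediction. The lever ball at (421,453) sits on the far side, and the slat's holes are at (118,148) and (118,306).

```bash
python3 - <<'E'
from h import *
s=np.load("w7.npy",allow_pickle=True).item()
P=lambda uv,z:(onplane(s,np.array(uv)/1.4,z,True)[:,:2]*1000).round(1)
p=P([(372,147),(373,387)],.1);print("pins",p,p.mean(0),np.linalg.norm(p[0]-p[1]),np.degrees(np.arctan2(*(p[0]-p[1])[::-1])))
print("ball",P([(421,453)],.066))
h=P([(118,148),(118,306)],.01);print("slat",h,h.mean(0),np.linalg.norm(h[0]-h[1]),np.degrees(np.arctan2(*(h[0]-h[1])[::-1])))
go(426,-17,80,-8);go(426,-17,3,-8)
E
```

```text
pins [[633.9  31.5]
 [631.3 -96.9]] [632.6 -32.7] 128.42632128967958 88.83996362068508
ball [[ 661.6 -169.8]]
slat [[435.8  48.8]
 [417.1 -78. ]] [426.45 -14.6 ] 128.17148668873276 81.61069970533546
t 13.7 yaw -0.99 tilt 0.04 | dx 0.0707 dy -0.4250 dz 0.1627 twist 0.0389
t 13.7 yaw -0.99 tilt 0.04 | dx 0.0708 dy -0.4251 dz 0.3167 twist 0.0389
```

Emit:
arm_command(steps=[{"dx": 0.02, "dy": -0.1, "dz": 0, "twist": 0.01, "fingers": -0.4}, {"dx": 0.04, "dy": -0.2, "dz": 0, "twist": 0.02, "fingers": -0.4}, {"dx": 0.06, "dy": -0.3, "dz": 0, "twist": 0.03, "fingers": -0.4}, {"dx": 0.0735, "dy": -0.4, "dz": 0.05, "twist": 0.04, "fingers": -0.4}, {"dx": 0.0735, "dy": -0.425, "dz": 0.14, "twist": 0.04, "fingers": -0.4}, {"dx": 0.0735, "dy": -0.425, "dz": 0.22, "twist": 0.04, "fingers": -0.4}, {"dx": 0.0735, "dy": -0.425, "dz": 0.28, "twist": 0.04, "fingers": -0.4}, {"dx": 0.0735, "dy": -0.425, "dz": 0.305, "twist": 0.04, "fingers": -0.4}, {"dx": 0.0735, "dy": -0.425, "dz": 0.316, "twist": 0.04, "fingers": -0.4}, {"dx": 0.0735, "dy": -0.425, "dz": 0.316, "twist": 0.04, "fingers": -0.4}])

```text
time: 14.7
eef_pos: [0.4257, -0.0162, 0.0033]
tool_rot: [0.0, 0.757, 0.654, -0.0]
ft_force: [0.1, -1.1, 0.4]
finger_gap: 0.061
grasp_force: 0.0
```

Emit:
arm_command(force=20, steps=[{"dx": 0, "dy": 0, "dz": 0, "twist": 0, "fingers": 1}, {"dx": 0, "dy": 0, "dz": 0, "twist": 0, "fingers": 1}, {"dx": 0, "dy": 0, "dz": 0, "twist": 0, "fingers": 1}, {"dx": 0, "dy": 0, "dz": 0, "twist": 0, "fingers": 1}, {"dx": 0, "dy": 0, "dz": 0, "twist": 0, "fingers": 1}, {"dx": 0, "dy": 0, "dz": -0.04, "twist": 0, "fingers": 1}, {"dx": 0, "dy": 0, "dz": -0.12, "twist": 0, "fingers": 1}, {"dx": 0, "dy": 0, "dz": -0.22, "twist": 0, "fingers": 1}, {"dx": 0, "dy": 0, "dz": -0.25, "twist": 0, "fingers": 1}, {"dx": 0, "dy": 0, "dz": -0.25, "twist": 0, "fingers": 1}])

```text
time: 15.7
eef_pos: [0.4275, -0.0146, 0.1307]
tool_rot: [0.001, 0.756, 0.655, 0.003]
ft_force: [-0.2, -0.3, -1.0]
finger_gap: 0.0357
grasp_force: 20.0
```

```bash
python3 - <<'E'
from h import *
s=arm.snapshot("wrist");np.save("w8.npy",s,allow_pickle=True);o=arm.get_obs();print(o["eef_pos"],o["finger_gap"])
r=rot(o["tool_rot"]); z=o["eef_pos"][2]
top=o["eef_pos"]+r.apply([[x,0,-.007] for x in(.065,.0875,.02)])
print(pix(s,top,True))
cv2.imwrite("pics/s8.png",cv2.resize(s["frame"][60:340,140:420],None,fx=2,fy=2)[:,:,::-1])
go(632.6,-33,128,-1.1)
E
```

```text
[ 0.42636268 -0.01473017  0.12892888] 0.03583695548199559
[[270.88419465 145.22801377]
 [270.75448661  98.62374243]
 [271.33758085 232.94250775]]
t 15.8 yaw -8.19 tilt 0.14 | dx 0.0226 dy 0.4135 dz 0.0027 twist -0.0394
```

View pics/s8.png

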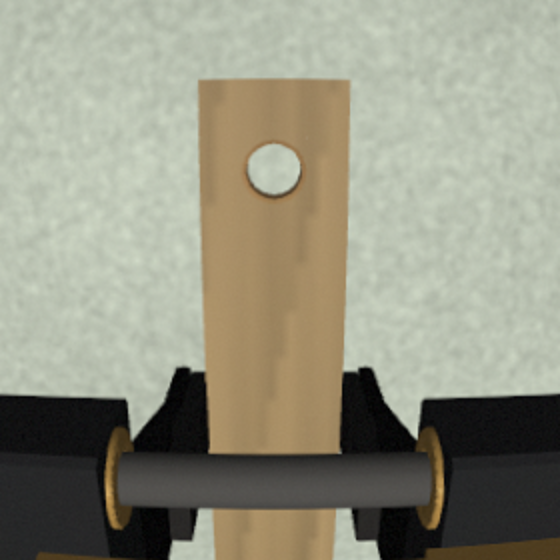

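The slat is gripped square, with its hole at crop (274,168), so original (277,144). That's about 6 px sideways of where the calibration puts it, a camera bias of roughly 2.5–3 mm. I'll hover over the pins and line the hole up with the pin tip in the same picture.

Emit:
arm_command(steps=[{"dx": 0.01, "dy": 0.09, "dz": 0, "twist": -0.015, "fingers": 1}, {"dx": 0.02, "dy": 0.18, "dz": 0, "twist": -0.03, "fingers": 1}, {"dx": 0.0226, "dy": 0.27, "dz": 0, "twist": -0.0394, "fingers": 1}, {"dx": 0.0226, "dy": 0.35, "dz": 0, "twist": -0.0394, "fingers": 1}, {"dx": 0.0226, "dy": 0.395, "dz": 0, "twist": -0.0394, "fingers": 1}, {"dx": 0.0226, "dy": 0.4085, "dz": 0.01, "twist": -0.0394, "fingers": 1}, {"dx": 0.0226, "dy": 0.4085, "dz": 0.03, "twist": -0.0394, "fingers": 1}, {"dx": 0.0226, "dy": 0.4085, "dz": 0.034, "twist": -0.0394, "fingers": 1}, {"dx": 0.0226, "dy": 0.4085, "dz": 0.034, "twist": -0.0394, "fingers": 1}, {"dx": 0.0226, "dy": 0.4085, "dz": 0.034, "twist": -0.0394, "fingers": 1}])

```text
time: 16.75
eef_pos: [0.629, -0.0327, 0.1117]
tool_rot: [-0.0, 0.714, 0.7, 0.0]
ft_force: [-0.1, 0.6, -0.6]
finger_gap: 0.0353
grasp_force: 20.0
```

```bash
python3 - <<'E'
from h import *
s=arm.snapshot("wrist");np.save("w9.npy",s,allow_pickle=True);o=arm.get_obs();print(o["eef_pos"],o["finger_gap"]);go(630,-33,112,-1.1)
c=cv2.resize(s["frame"][115:175,245:310],None,fx=8,fy=8,interpolation=cv2.INTER_CUBIC)
cv2.imwrite("pics/s9.png",c[:,:,::-1])
E
```

```text
[ 0.62931813 -0.03268242  0.11190113] 0.03584202641854451
t 16.8 yaw -1.10 tilt 0.06 | dx -0.0006 dy 0.0014 dz -0.0002 twist 0.0000
```

View pics/s9.png

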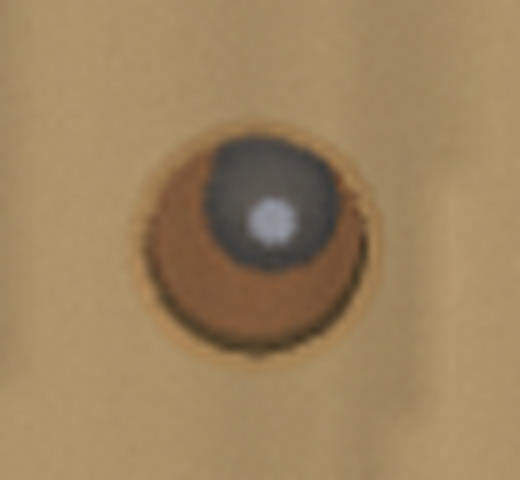

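Through the hole at crop (259,240) the pin tip shows at (272,221). I'll turn the difference into millimetres, with automatic detection of both from here on.

```bash
cat >> h.py <<'E'
def fit(bottom_off=-.003,thick=.010,guess=(277,144),dbg=None,steel=False,zt=.1):
    """hole of the held piece (+tool x side) against pin tip: shift needed, tool axes"""
    s=arm.snapshot("wrist"); o=arm.get_obs(); r=rot(o["tool_rot"]); g=np.array(guess)
    n=34; x0,y0=g[0]-n,g[1]-n; c=s["frame"][y0:y0+2*n,x0:x0+2*n]; k=8
    c=cv2.resize(c,None,fx=k,fy=k,interpolation=cv2.INTER_CUBIC); hsv=cv2.cvtColor(c,cv2.COLOR_RGB2HSV)
    if dbg: cv2.imwrite(dbg,c[:,:,::-1])
    m=(hsv[...,2]<125) if not steel else (((hsv[...,1]>60)|(hsv[...,2]<95)))
    m=cv2.morphologyEx(m.astype(np.uint8),cv2.MORPH_CLOSE,np.ones((25,25)))
    cs=[q for q in cv2.findContours(m,cv2.RETR_EXTERNAL,cv2.CHAIN_APPROX_NONE)[0] if 12000<cv2.contourArea(q)<70000]
    q=min(cs,key=lambda q:np.linalg.norm(q[:,0].mean(0)-n*k)); hc,hr=cv2.minEnclosingCircle(q)
    yy,xx=np.mgrid[:2*n*k,:2*n*k]; ins=(xx-hc[0])**2+(yy-hc[1])**2<(hr*.97)**2
    b=ins&(hsv[...,1]<60)&(hsv[...,2]>130); nl,lab,st,ce=cv2.connectedComponentsWithStats(b.astype(np.uint8))
    print("hole r px %.1f area %.0f; tips"%(hr/k,cv2.contourArea(q)/k/k),[(int(st[i,4]/k/k*10)/10,(ce[i]/k).round(1).tolist()) for i in range(1,nl) if st[i,4]>150])
    if nl<2: print("no tip; hole",np.array(hc)/k+[x0,y0]); return
    t=ce[1+np.argmax(st[1:,4])]/k+[x0,y0]; h=np.array(hc)/k+[x0,y0]
    ztop=o["eef_pos"][2]+bottom_off+thick
    d=onplane(s,t,zt,True)[0]-onplane(s,h,ztop,True)[0]
    print("hole",h.round(1),"tip",t.round(1),"shift mm world",(d[:2]*1000).round(2),"units dx,dy",(r.inv().apply([d[0],d[1],0])[:2]/.5).round(4)); go(630,-33,100,-1.1)
E
python3 - <<'E'
from h import *
s=np.load("w9.npy",allow_pickle=True).item()
a=onplane(s,(277.4,145),.119,True)[0];b=onplane(s,(279,142.6),.1,True)[0];print("hand",(b-a)*1000)
fit(dbg="pics/f1.png")
E
```

```text
hand [  0.86824326  -0.64588176 -19.        ]
hole r px 14.1 area 579; tips [(18.5, [35.4, 32.5])]
hole [277.  145.6] tip [278.4 142.5] shift mm world [ 0.78 -0.26] units dx,dy [-0.0005  0.0016]
t 16.9 yaw -1.10 tilt 0.06 | dx -0.0005 dy 0.0010 dz 0.0240 twist -0.0000
```

Emit:
arm_command(steps=[{"dx": -0.0008, "dy": 0.0016, "dz": 0, "twist": 0, "fingers": 1}, {"dx": -0.0008, "dy": 0.0016, "dz": 0.015, "twist": 0, "fingers": 1}, {"dx": -0.0008, "dy": 0.0016, "dz": 0.03, "twist": 0, "fingers": 1}, {"dx": -0.0008, "dy": 0.0016, "dz": 0.045, "twist": 0, "fingers": 1}, {"dx": -0.0008, "dy": 0.0016, "dz": 0.06, "twist": 0, "fingers": 1}, {"dx": -0.0008, "dy": 0.0016, "dz": 0.075, "twist": 0, "fingers": 1}, {"dx": -0.0008, "dy": 0.0016, "dz": 0.09, "twist": 0, "fingers": 1}])

```text
time: 17.55
eef_pos: [0.6303, -0.0335, 0.0655]
tool_rot: [-0.0, 0.714, 0.7, -0.0]
ft_force: [0.4, -1.0, -0.0]
finger_gap: 0.0354
grasp_force: 20.0
```

Emit:
arm_command(steps=[{"dx": 0, "dy": 0, "dz": 0.02, "twist": 0, "fingers": 1}, {"dx": 0, "dy": 0, "dz": 0.04, "twist": 0, "fingers": 1}, {"dx": 0, "dy": 0, "dz": 0.06, "twist": 0, "fingers": 1}, {"dx": 0, "dy": 0, "dz": 0.075, "twist": 0, "fingers": 1}, {"dx": 0, "dy": 0, "dz": 0.084, "twist": 0, "fingers": 1}, {"dx": 0, "dy": 0, "dz": 0.084, "twist": 0, "fingers": 1}])

```text
time: 18.15
eef_pos: [0.63, -0.0334, 0.0237]
tool_rot: [-0.0, 0.714, 0.7, -0.0]
ft_force: [-0.1, 0.1, -0.2]
finger_gap: 0.0355
grasp_force: 20.0
```

Emit:
arm_command(steps=[{"dx": 0, "dy": 0, "dz": 0, "twist": 0, "fingers": -0.15}, {"dx": 0, "dy": 0, "dz": 0, "twist": 0, "fingers": -0.15}, {"dx": 0, "dy": 0, "dz": 0, "twist": 0, "fingers": -0.15}, {"dx": 0, "dy": 0, "dz": -0.04, "twist": 0, "fingers": -0.15}, {"dx": 0, "dy": 0, "dz": -0.1, "twist": 0, "fingers": -0.15}, {"dx": 0, "dy": 0, "dz": -0.18, "twist": 0, "fingers": -0.15}, {"dx": 0, "dy": 0, "dz": -0.26, "twist": 0, "fingers": -0.15}, {"dx": 0, "dy": 0, "dz": -0.35, "twist": 0, "fingers": -0.15}, {"dx": 0, "dy": 0, "dz": -0.4, "twist": 0, "fingers": -0.15}, {"dx": 0, "dy": 0, "dz": -0.4, "twist": 0, "fingers": -0.15}])

```text
time: 19.15
eef_pos: [0.6322, -0.0339, 0.229]
tool_rot: [0.002, 0.714, 0.7, 0.003]
ft_force: [0.5, 0.1, 0.8]
finger_gap: 0.0504
grasp_force: 0.0
```

```bash
cat >> h.py <<'E'
def slats(n="wrist",z=.01,amin=150):
    s=arm.snapshot(n); fish=n=="wrist"
    hsv=cv2.cvtColor(cv2.GaussianBlur(s["frame"],(3,3),0),cv2.COLOR_RGB2HSV)
    m=cv2.inRange(hsv,(15,70,90),(24,255,255)); show([r for r in rects(s,m,z,fish,amin) if 120<r[2]<330 and r[3]<140]); return s
E
python3 - <<'E'
from h import *
slats();slats("side");slats("scene")
go(560,200,230,0)
E
```

```text
x 632 y -38 len 185 wid 39 ang 88.7 px (274,185)
x 423 y -322 len 127 wid 116 ang 165.0 px (326,312)
x 649 y -14 len 192 wid 63 ang 90.1 px (360,223)
x 361 y 301 len 184 wid 36 ang 84.2 px (254,183)
x 467 y 287 len 179 wid 35 ang 80.5 px (284,180)
x 549 y 272 len 184 wid 38 ang 89.7 px (307,179)
x 653 y 252 len 183 wid 39 ang 96.1 px (336,178)
x 886 y 788 len 210 wid 136 ang 68.3 px (345,106)
x 1109 y 26 len 147 wid 68 ang 98.9 px (37,403)
x 658 y 256 len 179 wid 45 ang 95.8 px (305,310)
x 554 y 276 len 180 wid 47 ang 90.0 px (338,287)
x 472 y 292 len 181 wid 47 ang 80.4 px (362,270)
x 367 y 305 len 179 wid 49 ang 84.7 px (386,250)
x 616 y -38 len 225 wid 75 ang 88.9 px (216,249)
x 442 y -296 len 129 wid 119 ang 130.1 px (191,194)
x 336 y -1035 len 304 wid 126 ang 2.5 px (81,132)
x -388 y -185 len 128 wid 116 ang 34.2 px (353,118)
t 19.3 yaw -1.11 tilt 0.05 | dx 0.4638 dy -0.1490 dz -0.0125 twist -0.0061
```

Emit:
arm_command(steps=[{"dx": 0.1, "dy": -0.03, "dz": 0, "twist": -0.006, "fingers": -0.4}, {"dx": 0.2, "dy": -0.06, "dz": 0, "twist": -0.006, "fingers": -0.4}, {"dx": 0.3, "dy": -0.1, "dz": 0, "twist": -0.006, "fingers": -0.4}, {"dx": 0.4, "dy": -0.15, "dz": 0, "twist": -0.006, "fingers": -0.4}, {"dx": 0.46, "dy": -0.2, "dz": 0, "twist": -0.006, "fingers": -0.4}, {"dx": 0.46, "dy": -0.2, "dz": 0, "twist": -0.006, "fingers": -0.4}, {"dx": 0.46, "dy": -0.2, "dz": 0, "twist": -0.006, "fingers": -0.4}, {"dx": 0.46, "dy": -0.2, "dz": 0, "twist": -0.006, "fingers": -0.4}])

```text
time: 20.1
eef_pos: [0.5351, 0.197, 0.2237]
tool_rot: [0.0, 0.708, 0.706, -0.001]
ft_force: [2.1, -1.3, -0.7]
finger_gap: 0.0608
grasp_force: 0.0
```

```bash
python3 - <<'E'
from h import *
slats(amin=600);go(655,255,60,5.9);go(655,255,3,5.9)
E
```

```text
x 654 y 256 len 174 wid 37 ang 95.9 px (375,131)
x 550 y 276 len 173 wid 35 ang 90.3 px (288,113)
x 469 y 291 len 174 wid 36 ang 80.6 px (218,102)
x 362 y 305 len 174 wid 36 ang 84.8 px (134,97)
t 20.1 yaw -0.18 tilt 0.06 | dx 0.1178 dy 0.2389 dz 0.3276 twist -0.0338
t 20.1 yaw -0.18 tilt 0.06 | dx 0.1179 dy 0.2389 dz 0.4416 twist -0.0338
```

Emit:
arm_command(steps=[{"dx": 0.06, "dy": 0.09, "dz": 0.05, "twist": -0.0338, "fingers": -0.4}, {"dx": 0.119, "dy": 0.18, "dz": 0.1, "twist": -0.0338, "fingers": -0.4}, {"dx": 0.119, "dy": 0.233, "dz": 0.18, "twist": -0.0338, "fingers": -0.4}, {"dx": 0.119, "dy": 0.233, "dz": 0.27, "twist": -0.0338, "fingers": -0.4}, {"dx": 0.119, "dy": 0.233, "dz": 0.35, "twist": -0.0338, "fingers": -0.4}, {"dx": 0.119, "dy": 0.233, "dz": 0.41, "twist": -0.0338, "fingers": -0.4}, {"dx": 0.119, "dy": 0.233, "dz": 0.432, "twist": -0.0338, "fingers": -0.4}, {"dx": 0.119, "dy": 0.233, "dz": 0.441, "twist": -0.0338, "fingers": -0.4}, {"dx": 0.119, "dy": 0.233, "dz": 0.441, "twist": -0.0338, "fingers": -0.4}])

```text
time: 21.05
eef_pos: [0.6524, 0.2574, 0.005]
tool_rot: [0.0, 0.669, 0.743, 0.001]
ft_force: [0.5, -0.6, 0.6]
finger_gap: 0.0607
grasp_force: 0.0
```

Emit:
arm_command(force=20, steps=[{"dx": 0, "dy": 0, "dz": 0, "twist": 0, "fingers": 1}, {"dx": 0, "dy": 0, "dz": 0, "twist": 0, "fingers": 1}, {"dx": 0, "dy": 0, "dz": 0, "twist": 0, "fingers": 1}, {"dx": 0, "dy": 0, "dz": 0, "twist": 0, "fingers": 1}, {"dx": 0, "dy": 0, "dz": 0, "twist": 0, "fingers": 1}, {"dx": 0, "dy": 0, "dz": -0.04, "twist": 0, "fingers": 1}, {"dx": 0, "dy": 0, "dz": -0.12, "twist": 0, "fingers": 1}, {"dx": 0, "dy": 0, "dz": -0.22, "twist": 0, "fingers": 1}, {"dx": 0, "dy": 0, "dz": -0.25, "twist": 0, "fingers": 1}, {"dx": 0, "dy": 0, "dz": -0.25, "twist": 0, "fingers": 1}])

```text
time: 22.05
eef_pos: [0.653, 0.2583, 0.1323]
tool_rot: [0.001, 0.669, 0.743, 0.002]
ft_force: [0.3, 0.9, -0.7]
finger_gap: 0.0355
grasp_force: 20.0
```

```bash
python3 - <<'E'
from h import *
o=arm.get_obs();print(o["eef_pos"],o["finger_gap"])
go(630.3,-33.5,128,-1.1)
E
```

```text
[0.65299342 0.25829221 0.13225093] 0.03550469944954508
t 22.1 yaw 6.05 tilt 0.30 | dx -0.5756 dy -0.1066 dz 0.0068 twist 0.0397
```

Emit:
arm_command(steps=[{"dx": -0.08, "dy": -0.015, "dz": 0, "twist": 0.01, "fingers": 1}, {"dx": -0.17, "dy": -0.03, "dz": 0, "twist": 0.03, "fingers": 1}, {"dx": -0.26, "dy": -0.05, "dz": 0, "twist": 0.04, "fingers": 1}, {"dx": -0.35, "dy": -0.07, "dz": 0, "twist": 0.04, "fingers": 1}, {"dx": -0.44, "dy": -0.085, "dz": 0, "twist": 0.04, "fingers": 1}, {"dx": -0.52, "dy": -0.1, "dz": 0, "twist": 0.04, "fingers": 1}, {"dx": -0.56, "dy": -0.106, "dz": 0.01, "twist": 0.04, "fingers": 1}, {"dx": -0.572, "dy": -0.1066, "dz": 0.03, "twist": 0.0397, "fingers": 1}, {"dx": -0.572, "dy": -0.1066, "dz": 0.036, "twist": 0.0397, "fingers": 1}, {"dx": -0.572, "dy": -0.1066, "dz": 0.036, "twist": 0.0397, "fingers": 1}])

```text
time: 23.05
eef_pos: [0.628, -0.03, 0.1092]
tool_rot: [-0.001, 0.713, 0.701, -0.001]
ft_force: [0.4, 1.1, -0.7]
finger_gap: 0.0359
grasp_force: 20.0
```

Emit:
arm_command(steps=[{"dx": 0, "dy": 0, "dz": 0, "twist": 0, "fingers": 1}, {"dx": 0, "dy": 0, "dz": 0, "twist": 0, "fingers": 1}])

```text
time: 23.25
eef_pos: [0.6289, -0.0307, 0.1109]
tool_rot: [-0.0, 0.713, 0.701, 0.0]
ft_force: [-0.1, 0.5, -0.9]
finger_gap: 0.035
grasp_force: 20.0
```

```bash
python3 - <<'E'
from h import *
fit(bottom_off=-.0045,dbg="pics/f2.png")
E
```

```text
hole r px 14.1 area 332; tips [(18.8, [36.7, 36.4])]
hole [277.  149.1] tip [279.7 146.4] shift mm world [ 1.41 -0.47] units dx,dy [-0.0009  0.0028]
t 23.3 yaw -1.01 tilt 0.03 | dx -0.0040 dy 0.0024 dz 0.0221 twist 0.0005
```

Emit:
arm_command(steps=[{"dx": -0.0015, "dy": 0.0028, "dz": 0, "twist": 0.0005, "fingers": 1}, {"dx": -0.0015, "dy": 0.0028, "dz": 0.015, "twist": 0.0005, "fingers": 1}, {"dx": -0.0015, "dy": 0.0028, "dz": 0.03, "twist": 0.0005, "fingers": 1}, {"dx": -0.0015, "dy": 0.0028, "dz": 0.045, "twist": 0.0005, "fingers": 1}, {"dx": -0.0015, "dy": 0.0028, "dz": 0.06, "twist": 0.0005, "fingers": 1}, {"dx": -0.0015, "dy": 0.0028, "dz": 0.075, "twist": 0.0005, "fingers": 1}, {"dx": -0.0015, "dy": 0.0028, "dz": 0.09, "twist": 0.0005, "fingers": 1}, {"dx": -0.0015, "dy": 0.0028, "dz": 0.09, "twist": 0.0005, "fingers": 1}])

```text
time: 24.1
eef_pos: [0.6295, -0.0326, 0.0646]
tool_rot: [-0.0, 0.714, 0.7, -0.0]
ft_force: [1.4, 1.3, -1.7]
finger_gap: 0.0354
grasp_force: 20.0
```

Emit:
arm_command(steps=[{"dx": 0, "dy": 0, "dz": 0.015, "twist": 0, "fingers": 1}, {"dx": 0, "dy": 0, "dz": 0.03, "twist": 0, "fingers": 1}, {"dx": 0, "dy": 0, "dz": 0.045, "twist": 0, "fingers": 1}, {"dx": 0, "dy": 0, "dz": 0.056, "twist": 0, "fingers": 1}, {"dx": 0, "dy": 0, "dz": 0.062, "twist": 0, "fingers": 1}, {"dx": 0, "dy": 0, "dz": 0.062, "twist": 0, "fingers": 1}])

```text
time: 24.7
eef_pos: [0.6298, -0.0327, 0.0343]
tool_rot: [-0.0, 0.714, 0.7, -0.0]
ft_force: [0.9, 3.0, -1.6]
finger_gap: 0.0356
grasp_force: 20.0
```

Emit:
arm_command(steps=[{"dx": 0, "dy": 0, "dz": 0, "twist": 0, "fingers": -0.15}, {"dx": 0, "dy": 0, "dz": 0, "twist": 0, "fingers": -0.15}, {"dx": 0, "dy": 0, "dz": 0, "twist": 0, "fingers": -0.15}, {"dx": 0, "dy": 0, "dz": -0.04, "twist": 0, "fingers": -0.15}, {"dx": 0, "dy": 0, "dz": -0.1, "twist": 0, "fingers": -0.15}, {"dx": 0, "dy": 0, "dz": -0.18, "twist": 0, "fingers": -0.15}, {"dx": 0, "dy": 0, "dz": -0.26, "twist": 0, "fingers": -0.15}, {"dx": 0, "dy": 0, "dz": -0.35, "twist": 0, "fingers": -0.15}, {"dx": 0, "dy": 0, "dz": -0.39, "twist": 0, "fingers": -0.15}, {"dx": 0, "dy": 0, "dz": -0.39, "twist": 0, "fingers": -0.15}])

```text
time: 25.7
eef_pos: [0.6314, -0.0337, 0.2337]
tool_rot: [0.002, 0.715, 0.7, 0.002]
ft_force: [0.4, -0.4, -0.7]
finger_gap: 0.0501
grasp_force: 0.0
```

```bash
python3 - <<'E'
from h import *
slats(z=.038);slats("side")
go(475,200,220,-8)
E
```

```text
x 631 y -34 len 176 wid 38 ang 88.8 px (274,187)
x 423 y -322 len 126 wid 114 ang 162.2 px (326,312)
x 650 y -11 len 197 wid 79 ang 96.6 px (359,222)
x 361 y 301 len 184 wid 36 ang 84.6 px (254,183)
x 467 y 287 len 179 wid 35 ang 80.5 px (284,180)
x 549 y 272 len 184 wid 38 ang 89.7 px (307,179)
t 25.8 yaw -1.20 tilt 0.02 | dx 0.4597 dy -0.3194 dz 0.0195 twist 0.0378
```

```bash
python3 - <<'E'
from h import *
go(547,275,150,0.2);go(547,275,3.5,0.2)
E
```

```text
t 25.8 yaw -1.20 tilt 0.02 | dx 0.6127 dy -0.1787 dz 0.1596 twist -0.0078
t 25.8 yaw -1.20 tilt 0.02 | dx 0.6126 dy -0.1787 dz 0.4526 twist -0.0078
```

Emit:
arm_command(steps=[{"dx": 0.09, "dy": -0.025, "dz": 0, "twist": -0.0078, "fingers": -0.4}, {"dx": 0.18, "dy": -0.05, "dz": 0, "twist": -0.0078, "fingers": -0.4}, {"dx": 0.27, "dy": -0.08, "dz": 0, "twist": -0.0078, "fingers": -0.4}, {"dx": 0.36, "dy": -0.11, "dz": 0, "twist": -0.0078, "fingers": -0.4}, {"dx": 0.45, "dy": -0.14, "dz": 0.05, "twist": -0.0078, "fingers": -0.4}, {"dx": 0.54, "dy": -0.16, "dz": 0.1, "twist": -0.0078, "fingers": -0.4}, {"dx": 0.6, "dy": -0.1787, "dz": 0.16, "twist": -0.0078, "fingers": -0.4}, {"dx": 0.6126, "dy": -0.1787, "dz": 0.24, "twist": -0.0078, "fingers": -0.4}, {"dx": 0.6126, "dy": -0.1787, "dz": 0.32, "twist": -0.0078, "fingers": -0.4}, {"dx": 0.6126, "dy": -0.1787, "dz": 0.36, "twist": -0.0078, "fingers": -0.4}])

```text
time: 26.8
eef_pos: [0.544, 0.274, 0.0447]
tool_rot: [-0.001, 0.705, 0.709, -0.003]
ft_force: [0.4, 0.4, 1.2]
finger_gap: 0.061
grasp_force: 0.0
```

```bash
python3 - <<'E'
from h import *
go(547,275,3.5,0.2)
E
```

```text
t 26.8 yaw 0.26 tilt 0.39 | dx 0.0022 dy 0.0066 dz 0.0823 twist 0.0003
```

Emit:
arm_command(steps=[{"dx": 0, "dy": 0, "dz": 0, "twist": 0, "fingers": -0.4}, {"dx": 0, "dy": 0, "dz": 0.04, "twist": 0, "fingers": -0.4}, {"dx": 0, "dy": 0, "dz": 0.075, "twist": 0, "fingers": -0.4}, {"dx": 0, "dy": 0, "dz": 0.09, "twist": 0, "fingers": -0.4}, {"dx": 0, "dy": 0, "dz": 0.0926, "twist": 0, "fingers": -0.4}, {"dx": 0, "dy": 0, "dz": 0.0926, "twist": 0, "fingers": -0.4}])

```text
time: 27.4
eef_pos: [0.5474, 0.2752, 0.0044]
tool_rot: [0.0, 0.706, 0.708, 0.0]
ft_force: [0.7, -0.8, 0.2]
finger_gap: 0.0613
grasp_force: 0.0
```

Emit:
arm_command(force=20, steps=[{"dx": 0, "dy": 0, "dz": 0, "twist": 0, "fingers": 1}, {"dx": 0, "dy": 0, "dz": 0, "twist": 0, "fingers": 1}, {"dx": 0, "dy": 0, "dz": 0, "twist": 0, "fingers": 1}, {"dx": 0, "dy": 0, "dz": 0, "twist": 0, "fingers": 1}, {"dx": 0, "dy": 0, "dz": 0, "twist": 0, "fingers": 1}, {"dx": 0, "dy": 0, "dz": -0.04, "twist": 0, "fingers": 1}, {"dx": 0, "dy": 0, "dz": -0.12, "twist": 0, "fingers": 1}, {"dx": 0, "dy": 0, "dz": -0.22, "twist": 0, "fingers": 1}, {"dx": 0, "dy": 0, "dz": -0.25, "twist": 0, "fingers": 1}, {"dx": 0, "dy": 0, "dz": -0.25, "twist": 0, "fingers": 1}])

```text
time: 28.4
eef_pos: [0.5484, 0.2759, 0.1314]
tool_rot: [0.0, 0.706, 0.708, 0.002]
ft_force: [-0.1, -0.3, -0.9]
finger_gap: 0.0358
grasp_force: 20.0
```

```bash
python3 - <<'E'
from h import *
o=arm.get_obs();print(o["eef_pos"],o["finger_gap"])
go(630.3,-33,112,-1.1)
E
```

```text
[0.54839984 0.27587307 0.13143183] 0.03582621885308365
t 28.4 yaw 0.22 tilt 0.28 | dx -0.6185 dy 0.1613 dz 0.0376 twist 0.0073
```

Emit:
arm_command(steps=[{"dx": -0.08, "dy": 0.02, "dz": 0, "twist": 0.0073, "fingers": 1}, {"dx": -0.17, "dy": 0.045, "dz": 0, "twist": 0.0073, "fingers": 1}, {"dx": -0.26, "dy": 0.07, "dz": 0, "twist": 0.0073, "fingers": 1}, {"dx": -0.35, "dy": 0.095, "dz": 0, "twist": 0.0073, "fingers": 1}, {"dx": -0.44, "dy": 0.12, "dz": 0, "twist": 0.0073, "fingers": 1}, {"dx": -0.53, "dy": 0.145, "dz": 0, "twist": 0.0073, "fingers": 1}, {"dx": -0.59, "dy": 0.162, "dz": 0, "twist": 0.0073, "fingers": 1}, {"dx": -0.617, "dy": 0.165, "dz": 0, "twist": 0.0073, "fingers": 1}, {"dx": -0.617, "dy": 0.165, "dz": 0.02, "twist": 0.0073, "fingers": 1}, {"dx": -0.617, "dy": 0.165, "dz": 0.034, "twist": 0.0073, "fingers": 1}])

```text
time: 29.4
eef_pos: [0.6299, -0.0311, 0.1095]
tool_rot: [-0.001, 0.713, 0.701, -0.0]
ft_force: [0.2, 1.5, 0.0]
finger_gap: 0.0357
grasp_force: 20.0
```

Emit:
arm_command(steps=[{"dx": 0, "dy": 0, "dz": 0, "twist": 0, "fingers": 1}, {"dx": 0, "dy": 0, "dz": 0, "twist": 0, "fingers": 1}, {"dx": 0, "dy": 0, "dz": 0, "twist": 0, "fingers": 1}])

```text
time: 29.7
eef_pos: [0.6308, -0.0318, 0.1117]
tool_rot: [-0.0, 0.713, 0.701, 0.0]
ft_force: [0.0, -0.4, -0.5]
finger_gap: 0.0359
grasp_force: 20.0
```

```bash
python3 - <<'E'
from h import *
print(arm.get_obs()["eef_pos"]);fit(bottom_off=-.0042,dbg="pics/f3.png")
E
```

```text
[ 0.63075582 -0.03176743  0.11171414]
hole r px 14.2 area 384; tips [(18.4, [33.0, 34.3])]
hole [277.2 144. ] tip [276.  144.3] shift mm world [-0.64 -1.92] units dx,dy [-0.0039 -0.0012]
t 29.8 yaw -1.03 tilt 0.03 | dx -0.0018 dy -0.0016 dz 0.0237 twist 0.0004
```

Emit:
arm_command(steps=[{"dx": -0.0035, "dy": -0.0012, "dz": 0, "twist": 0.0004, "fingers": 1}, {"dx": -0.0035, "dy": -0.0012, "dz": 0.015, "twist": 0.0004, "fingers": 1}, {"dx": -0.0035, "dy": -0.0012, "dz": 0.03, "twist": 0.0004, "fingers": 1}, {"dx": -0.0035, "dy": -0.0012, "dz": 0.045, "twist": 0.0004, "fingers": 1}, {"dx": -0.0035, "dy": -0.0012, "dz": 0.06, "twist": 0.0004, "fingers": 1}, {"dx": -0.0035, "dy": -0.0012, "dz": 0.075, "twist": 0.0004, "fingers": 1}, {"dx": -0.0035, "dy": -0.0012, "dz": 0.075, "twist": 0.0004, "fingers": 1}])

```text
time: 30.45
eef_pos: [0.6292, -0.0347, 0.0726]
tool_rot: [-0.001, 0.714, 0.7, -0.001]
ft_force: [-0.8, -0.3, -1.2]
finger_gap: 0.0355
grasp_force: 20.0
```

Emit:
arm_command(steps=[{"dx": 0, "dy": 0, "dz": 0.015, "twist": 0, "fingers": 1}, {"dx": 0, "dy": 0, "dz": 0.03, "twist": 0, "fingers": 1}, {"dx": 0, "dy": 0, "dz": 0.045, "twist": 0, "fingers": 1}, {"dx": 0, "dy": 0, "dz": 0.056, "twist": 0, "fingers": 1}, {"dx": 0, "dy": 0, "dz": 0.06, "twist": 0, "fingers": 1}, {"dx": 0, "dy": 0, "dz": 0.06, "twist": 0, "fingers": 1}])

```text
time: 31.05
eef_pos: [0.6299, -0.0348, 0.0437]
tool_rot: [-0.0, 0.714, 0.7, -0.0]
ft_force: [0.4, 0.7, -0.5]
finger_gap: 0.0357
grasp_force: 20.0
```

Emit:
arm_command(steps=[{"dx": 0, "dy": 0, "dz": 0, "twist": 0, "fingers": -0.15}, {"dx": 0, "dy": 0, "dz": 0, "twist": 0, "fingers": -0.15}, {"dx": 0, "dy": 0, "dz": 0, "twist": 0, "fingers": -0.15}, {"dx": 0, "dy": 0, "dz": -0.04, "twist": 0, "fingers": -0.15}, {"dx": 0, "dy": 0, "dz": -0.1, "twist": 0, "fingers": -0.15}, {"dx": 0, "dy": 0, "dz": -0.18, "twist": 0, "fingers": -0.15}, {"dx": 0, "dy": 0, "dz": -0.26, "twist": 0, "fingers": -0.15}, {"dx": 0, "dy": 0, "dz": -0.34, "twist": 0, "fingers": -0.15}, {"dx": 0, "dy": 0, "dz": -0.34, "twist": 0, "fingers": -0.15}, {"dx": 0, "dy": 0, "dz": -0.34, "twist": 0, "fingers": -0.15}])

```text
time: 32.05
eef_pos: [0.6304, -0.0348, 0.215]
tool_rot: [0.0, 0.714, 0.7, 0.001]
ft_force: [-0.1, 0.5, -1.1]
finger_gap: 0.0503
grasp_force: 0.0
```

```bash
python3 - <<'E'
from h import *
slats(z=.048);slats("side")
go(466,290,150,-9.4);go(466,290,3.5,-9.4)
E
```

```text
x 632 y -35 len 176 wid 38 ang 88.7 px (276,192)
x 423 y -322 len 127 wid 116 ang 165.0 px (326,312)
x 651 y -6 len 208 wid 63 ang 91.3 px (361,221)
x 361 y 301 len 184 wid 36 ang 84.9 px (254,183)
x 466 y 286 len 182 wid 35 ang 80.5 px (284,180)
x 886 y 788 len 210 wid 132 ang 66.8 px (345,106)
t 32.1 yaw -1.17 tilt 0.08 | dx 0.6423 dy -0.3400 dz 0.1267 twist 0.0457
t 32.1 yaw -1.17 tilt 0.08 | dx 0.6423 dy -0.3396 dz 0.4197 twist 0.0457
```

Emit:
arm_command(steps=[{"dx": 0.08, "dy": -0.04, "dz": 0, "twist": 0.01, "fingers": -0.4}, {"dx": 0.16, "dy": -0.085, "dz": 0, "twist": 0.02, "fingers": -0.4}, {"dx": 0.24, "dy": -0.127, "dz": 0, "twist": 0.03, "fingers": -0.4}, {"dx": 0.32, "dy": -0.17, "dz": 0, "twist": 0.04, "fingers": -0.4}, {"dx": 0.4, "dy": -0.21, "dz": 0, "twist": 0.0457, "fingers": -0.4}, {"dx": 0.48, "dy": -0.254, "dz": 0.05, "twist": 0.0457, "fingers": -0.4}, {"dx": 0.56, "dy": -0.297, "dz": 0.1, "twist": 0.0457, "fingers": -0.4}, {"dx": 0.62, "dy": -0.33, "dz": 0.17, "twist": 0.0457, "fingers": -0.4}, {"dx": 0.6423, "dy": -0.34, "dz": 0.25, "twist": 0.0457, "fingers": -0.4}, {"dx": 0.6423, "dy": -0.34, "dz": 0.32, "twist": 0.0457, "fingers": -0.4}])

```text
time: 33.15
eef_pos: [0.4636, 0.292, 0.0509]
tool_rot: [-0.001, 0.761, 0.649, -0.001]
ft_force: [0.0, 0.0, -0.0]
finger_gap: 0.0608
grasp_force: 0.0
```

Emit:
arm_command(steps=[{"dx": 0, "dy": 0, "dz": 0, "twist": 0, "fingers": -0.4}, {"dx": 0, "dy": 0, "dz": 0.04, "twist": 0, "fingers": -0.4}, {"dx": 0, "dy": 0, "dz": 0.08, "twist": 0, "fingers": -0.4}, {"dx": 0, "dy": 0, "dz": 0.095, "twist": 0, "fingers": -0.4}, {"dx": 0, "dy": 0, "dz": 0.0995, "twist": 0, "fingers": -0.4}, {"dx": 0, "dy": 0, "dz": 0.0995, "twist": 0, "fingers": -0.4}])

```text
time: 33.75
eef_pos: [0.4671, 0.2898, 0.0052]
tool_rot: [-0.0, 0.763, 0.647, 0.0]
ft_force: [-0.0, -0.3, 0.4]
finger_gap: 0.061
grasp_force: 0.0
```

Emit:
arm_command(force=20, steps=[{"dx": 0, "dy": 0, "dz": 0, "twist": 0, "fingers": 1}, {"dx": 0, "dy": 0, "dz": 0, "twist": 0, "fingers": 1}, {"dx": 0, "dy": 0, "dz": 0, "twist": 0, "fingers": 1}, {"dx": 0, "dy": 0, "dz": 0, "twist": 0, "fingers": 1}, {"dx": 0, "dy": 0, "dz": 0, "twist": 0, "fingers": 1}, {"dx": 0, "dy": 0, "dz": -0.04, "twist": 0, "fingers": 1}, {"dx": 0, "dy": 0, "dz": -0.12, "twist": 0, "fingers": 1}, {"dx": 0, "dy": 0, "dz": -0.22, "twist": 0, "fingers": 1}, {"dx": 0, "dy": 0, "dz": -0.25, "twist": 0, "fingers": 1}, {"dx": 0, "dy": 0, "dz": -0.25, "twist": 0, "fingers": 1}])

```text
time: 34.75
eef_pos: [0.4678, 0.2908, 0.1318]
tool_rot: [-0.0, 0.763, 0.647, 0.002]
ft_force: [0.2, 0.3, -0.9]
finger_gap: 0.0357
grasp_force: 20.0
```

```bash
python3 - <<'E'
from h import *
o=arm.get_obs();print(o["eef_pos"],o["finger_gap"])
go(630.3,-33.5,128,-1.1)
E
```

```text
[0.46780911 0.29076408 0.13184884] 0.035689247592166566
t 34.8 yaw -9.39 tilt 0.28 | dx -0.5868 dy 0.4264 dz 0.0064 twist -0.0461
```

Emit:
arm_command(steps=[{"dx": -0.07, "dy": 0.05, "dz": 0, "twist": -0.01, "fingers": 1}, {"dx": -0.14, "dy": 0.1, "dz": 0, "twist": -0.02, "fingers": 1}, {"dx": -0.21, "dy": 0.15, "dz": 0, "twist": -0.03, "fingers": 1}, {"dx": -0.28, "dy": 0.2, "dz": 0, "twist": -0.04, "fingers": 1}, {"dx": -0.35, "dy": 0.255, "dz": 0, "twist": -0.0461, "fingers": 1}, {"dx": -0.42, "dy": 0.306, "dz": 0, "twist": -0.0461, "fingers": 1}, {"dx": -0.49, "dy": 0.357, "dz": 0, "twist": -0.0461, "fingers": 1}, {"dx": -0.55, "dy": 0.4, "dz": 0, "twist": -0.0461, "fingers": 1}, {"dx": -0.586, "dy": 0.427, "dz": 0, "twist": -0.0461, "fingers": 1}, {"dx": -0.586, "dy": 0.427, "dz": 0.016, "twist": -0.0461, "fingers": 1}])

```text
time: 35.75
eef_pos: [0.6297, -0.0388, 0.1202]
tool_rot: [0.001, 0.716, 0.698, -0.001]
ft_force: [-0.6, 0.1, -0.6]
finger_gap: 0.0354
grasp_force: 20.0
```

Emit:
arm_command(steps=[{"dx": 0, "dy": 0, "dz": 0.02, "twist": 0, "fingers": 1}, {"dx": 0, "dy": 0, "dz": 0.02, "twist": 0, "fingers": 1}, {"dx": 0, "dy": 0, "dz": 0.02, "twist": 0, "fingers": 1}, {"dx": 0, "dy": 0, "dz": 0.02, "twist": 0, "fingers": 1}])

```text
time: 36.15
eef_pos: [0.6293, -0.033, 0.1114]
tool_rot: [-0.0, 0.713, 0.701, 0.0]
ft_force: [-0.8, -0.6, 0.2]
finger_gap: 0.0358
grasp_force: 20.0
```

```bash
python3 - <<'E'
from h import *
print(arm.get_obs()["eef_pos"]);fit(bottom_off=-.0045,dbg="pics/f4.png")
E
```

```text
[ 0.62934871 -0.03303699  0.11142802]
hole r px 14.1 area 386; tips [(19.4, [35.6, 32.1])]
hole [276.9 142.5] tip [278.6 142.1] shift mm world [ 0.87 -1.43] units dx,dy [-0.0028  0.0018]
t 36.2 yaw -1.03 tilt 0.04 | dx 0.0005 dy 0.0010 dz 0.0233 twist 0.0004
```

Emit:
arm_command(steps=[{"dx": -0.0028, "dy": 0.0018, "dz": 0, "twist": 0.0004, "fingers": 1}, {"dx": -0.0028, "dy": 0.0018, "dz": 0.015, "twist": 0.0004, "fingers": 1}, {"dx": -0.0028, "dy": 0.0018, "dz": 0.03, "twist": 0.0004, "fingers": 1}, {"dx": -0.0028, "dy": 0.0018, "dz": 0.045, "twist": 0.0004, "fingers": 1}, {"dx": -0.0028, "dy": 0.0018, "dz": 0.06, "twist": 0.0004, "fingers": 1}, {"dx": -0.0028, "dy": 0.0018, "dz": 0.065, "twist": 0.0004, "fingers": 1}, {"dx": -0.0028, "dy": 0.0018, "dz": 0.065, "twist": 0.0004, "fingers": 1}])

```text
time: 36.9
eef_pos: [0.63, -0.0356, 0.0782]
tool_rot: [-0.0, 0.714, 0.7, -0.0]
ft_force: [-0.8, -0.2, -0.6]
finger_gap: 0.0355
grasp_force: 20.0
```

Emit:
arm_command(steps=[{"dx": 0, "dy": 0, "dz": 0.015, "twist": 0, "fingers": 1}, {"dx": 0, "dy": 0, "dz": 0.03, "twist": 0, "fingers": 1}, {"dx": 0, "dy": 0, "dz": 0.043, "twist": 0, "fingers": 1}, {"dx": 0, "dy": 0, "dz": 0.049, "twist": 0, "fingers": 1}, {"dx": 0, "dy": 0, "dz": 0.051, "twist": 0, "fingers": 1}, {"dx": 0, "dy": 0, "dz": 0.051, "twist": 0, "fingers": 1}])

```text
time: 37.5
eef_pos: [0.6303, -0.0356, 0.0532]
tool_rot: [-0.0, 0.714, 0.7, -0.0]
ft_force: [0.2, 0.3, -0.4]
finger_gap: 0.0358
grasp_force: 20.0
```

Emit:
arm_command(steps=[{"dx": 0, "dy": 0, "dz": 0, "twist": 0, "fingers": -0.15}, {"dx": 0, "dy": 0, "dz": 0, "twist": 0, "fingers": -0.15}, {"dx": 0, "dy": 0, "dz": 0, "twist": 0, "fingers": -0.15}, {"dx": 0, "dy": 0, "dz": -0.04, "twist": 0, "fingers": -0.15}, {"dx": 0, "dy": 0, "dz": -0.1, "twist": 0, "fingers": -0.15}, {"dx": 0, "dy": 0, "dz": -0.18, "twist": 0, "fingers": -0.15}, {"dx": 0, "dy": 0, "dz": -0.26, "twist": 0, "fingers": -0.15}, {"dx": 0, "dy": 0, "dz": -0.32, "twist": 0, "fingers": -0.15}, {"dx": 0, "dy": 0, "dz": -0.32, "twist": 0, "fingers": -0.15}, {"dx": 0, "dy": 0, "dz": -0.32, "twist": 0, "fingers": -0.15}])

```text
time: 38.5
eef_pos: [0.6305, -0.0355, 0.2137]
tool_rot: [0.0, 0.714, 0.7, 0.001]
ft_force: [-0.7, -0.7, 0.0]
finger_gap: 0.0498
grasp_force: 0.0
```

```bash
python3 - <<'E'
from h import *
slats(z=.058);slats("side")
go(420,260,215,-5)
E
```

```text
x 632 y -35 len 176 wid 37 ang 88.9 px (276,194)
x 423 y -322 len 126 wid 114 ang 162.3 px (326,312)
x 657 y 1 len 222 wid 54 ang 86.0 px (364,222)
x 361 y 301 len 184 wid 36 ang 84.2 px (254,182)
t 38.6 yaw -1.16 tilt 0.10 | dx 0.5821 dy -0.4313 dz -0.0050 twist 0.0213
```

```bash
python3 - <<'E'
from h import *
go(360,304,3.5,-5.2)
E
```

```text
t 38.6 yaw -1.16 tilt 0.10 | dx 0.6676 dy -0.5523 dz 0.4183 twist 0.0225
```

Emit:
arm_command(steps=[{"dx": 0.07, "dy": -0.055, "dz": 0, "twist": 0.01, "fingers": -0.4}, {"dx": 0.14, "dy": -0.115, "dz": 0, "twist": 0.0225, "fingers": -0.4}, {"dx": 0.21, "dy": -0.173, "dz": 0, "twist": 0.0225, "fingers": -0.4}, {"dx": 0.28, "dy": -0.23, "dz": 0, "twist": 0.0225, "fingers": -0.4}, {"dx": 0.35, "dy": -0.29, "dz": 0, "twist": 0.0225, "fingers": -0.4}, {"dx": 0.42, "dy": -0.347, "dz": 0, "twist": 0.0225, "fingers": -0.4}, {"dx": 0.49, "dy": -0.405, "dz": 0.03, "twist": 0.0225, "fingers": -0.4}, {"dx": 0.56, "dy": -0.463, "dz": 0.08, "twist": 0.0225, "fingers": -0.4}, {"dx": 0.63, "dy": -0.52, "dz": 0.15, "twist": 0.0225, "fingers": -0.4}, {"dx": 0.6676, "dy": -0.5523, "dz": 0.22, "twist": 0.0225, "fingers": -0.4}])

```text
time: 39.6
eef_pos: [0.3597, 0.3052, 0.1035]
tool_rot: [-0.001, 0.738, 0.675, 0.001]
ft_force: [-0.1, 0.5, -0.7]
finger_gap: 0.0609
grasp_force: 0.0
```

Emit:
arm_command(steps=[{"dx": 0, "dy": 0, "dz": 0.05, "twist": 0, "fingers": -0.4}, {"dx": 0, "dy": 0, "dz": 0.1, "twist": 0, "fingers": -0.4}, {"dx": 0, "dy": 0, "dz": 0.1, "twist": 0, "fingers": -0.4}, {"dx": 0, "dy": 0, "dz": 0.1, "twist": 0, "fingers": -0.4}])

```text
time: 40.0
eef_pos: [0.3614, 0.3025, 0.0544]
tool_rot: [0.0, 0.739, 0.674, -0.001]
ft_force: [0.1, 0.2, 0.3]
finger_gap: 0.061
grasp_force: 0.0
```

```bash
python3 - <<'E'
from h import *
print(arm.get_obs()["eef_pos"]);go(360,304,3.5,-5.2)
E
```

```text
[0.36136275 0.30251398 0.05437272]
t 40.0 yaw -5.24 tilt 0.10 | dx 0.0029 dy -0.0029 dz 0.1017 twist -0.0002
```

Emit:
arm_command(steps=[{"dx": 0.003, "dy": -0.001, "dz": 0.03, "twist": 0, "fingers": -0.4}, {"dx": 0.003, "dy": -0.001, "dz": 0.07, "twist": 0, "fingers": -0.4}, {"dx": 0.003, "dy": -0.001, "dz": 0.095, "twist": 0, "fingers": -0.4}, {"dx": 0.003, "dy": -0.001, "dz": 0.1, "twist": 0, "fingers": -0.4}, {"dx": 0.003, "dy": -0.001, "dz": 0.1, "twist": 0, "fingers": -0.4}, {"dx": 0.003, "dy": -0.001, "dz": 0.1, "twist": 0, "fingers": -0.4}])

```text
time: 40.6
eef_pos: [0.3617, 0.305, 0.0054]
tool_rot: [-0.0, 0.739, 0.674, 0.001]
ft_force: [0.7, -0.7, -0.6]
finger_gap: 0.0608
grasp_force: 0.0
```

Emit:
arm_command(force=20, steps=[{"dx": 0, "dy": 0, "dz": 0, "twist": 0, "fingers": 1}, {"dx": 0, "dy": 0, "dz": 0, "twist": 0, "fingers": 1}, {"dx": 0, "dy": 0, "dz": 0, "twist": 0, "fingers": 1}, {"dx": 0, "dy": 0, "dz": 0, "twist": 0, "fingers": 1}, {"dx": 0, "dy": 0, "dz": 0, "twist": 0, "fingers": 1}, {"dx": 0, "dy": 0, "dz": -0.04, "twist": 0, "fingers": 1}, {"dx": 0, "dy": 0, "dz": -0.12, "twist": 0, "fingers": 1}, {"dx": 0, "dy": 0, "dz": -0.22, "twist": 0, "fingers": 1}, {"dx": 0, "dy": 0, "dz": -0.25, "twist": 0, "fingers": 1}, {"dx": 0, "dy": 0, "dz": -0.25, "twist": 0, "fingers": 1}])

```text
time: 41.6
eef_pos: [0.3623, 0.3059, 0.1321]
tool_rot: [-0.001, 0.739, 0.674, 0.002]
ft_force: [0.3, -0.3, -1.0]
finger_gap: 0.0357
grasp_force: 20.0
```

```bash
python3 - <<'E'
from h import *
o=arm.get_obs();print(o["eef_pos"],o["finger_gap"])
go(630,-34,128,-1.1)
E
```

```text
[0.36231013 0.30588188 0.13205754] 0.035694990269207263
t 41.6 yaw -5.22 tilt 0.29 | dx -0.6283 dy 0.5950 dz 0.0066 twist -0.0229
```

Emit:
arm_command(steps=[{"dx": -0.07, "dy": 0.065, "dz": 0, "twist": -0.01, "fingers": 1}, {"dx": -0.14, "dy": 0.132, "dz": 0, "twist": -0.0229, "fingers": 1}, {"dx": -0.21, "dy": 0.198, "dz": 0, "twist": -0.0229, "fingers": 1}, {"dx": -0.28, "dy": 0.265, "dz": 0, "twist": -0.0229, "fingers": 1}, {"dx": -0.35, "dy": 0.33, "dz": 0, "twist": -0.0229, "fingers": 1}, {"dx": -0.42, "dy": 0.397, "dz": 0, "twist": -0.0229, "fingers": 1}, {"dx": -0.49, "dy": 0.463, "dz": 0, "twist": -0.0229, "fingers": 1}, {"dx": -0.55, "dy": 0.52, "dz": 0, "twist": -0.0229, "fingers": 1}, {"dx": -0.6, "dy": 0.57, "dz": 0, "twist": -0.0229, "fingers": 1}, {"dx": -0.628, "dy": 0.595, "dz": 0, "twist": -0.0229, "fingers": 1}])

```text
time: 42.6
eef_pos: [0.6293, -0.0386, 0.1274]
tool_rot: [0.0, 0.715, 0.699, -0.002]
ft_force: [-0.8, -0.3, 0.2]
finger_gap: 0.0354
grasp_force: 20.0
```

Emit:
arm_command(steps=[{"dx": 0, "dy": 0, "dz": 0.02, "twist": 0, "fingers": 1}, {"dx": 0, "dy": 0, "dz": 0.036, "twist": 0, "fingers": 1}, {"dx": 0, "dy": 0, "dz": 0.036, "twist": 0, "fingers": 1}, {"dx": 0, "dy": 0, "dz": 0.036, "twist": 0, "fingers": 1}, {"dx": 0, "dy": 0, "dz": 0.036, "twist": 0, "fingers": 1}])

```text
time: 43.1
eef_pos: [0.6289, -0.0342, 0.1118]
tool_rot: [-0.0, 0.713, 0.701, 0.0]
ft_force: [-0.2, 0.0, -0.4]
finger_gap: 0.0357
grasp_force: 20.0
```

```bash
python3 - <<'E'
from h import *
print(arm.get_obs()["eef_pos"]);fit(bottom_off=-.0045,dbg="pics/f5.png")
E
```

```text
[ 0.62888221 -0.03419294  0.1117644 ]
hole r px 14.1 area 320; tips [(19.7, [36.4, 29.8])]
hole [277.2 144. ] tip [279.4 139.8] shift mm world [1.23 0.52] units dx,dy [0.0011 0.0024]
t 43.1 yaw -1.04 tilt 0.05 | dx 0.0028 dy 0.0020 dz 0.0238 twist 0.0003
```

Emit:
arm_command(steps=[{"dx": 0.001, "dy": 0.0024, "dz": 0, "twist": 0.0003, "fingers": 1}, {"dx": 0.001, "dy": 0.0024, "dz": 0.012, "twist": 0.0003, "fingers": 1}, {"dx": 0.001, "dy": 0.0024, "dz": 0.025, "twist": 0.0003, "fingers": 1}, {"dx": 0.001, "dy": 0.0024, "dz": 0.038, "twist": 0.0003, "fingers": 1}, {"dx": 0.001, "dy": 0.0024, "dz": 0.05, "twist": 0.0003, "fingers": 1}, {"dx": 0.001, "dy": 0.0024, "dz": 0.055, "twist": 0.0003, "fingers": 1}, {"dx": 0.001, "dy": 0.0024, "dz": 0.055, "twist": 0.0003, "fingers": 1}])

```text
time: 43.85
eef_pos: [0.6298, -0.0347, 0.0834]
tool_rot: [-0.0, 0.714, 0.7, -0.0]
ft_force: [-0.7, 0.4, -0.9]
finger_gap: 0.0357
grasp_force: 20.0
```

Emit:
arm_command(steps=[{"dx": 0, "dy": 0, "dz": 0.015, "twist": 0, "fingers": 1}, {"dx": 0, "dy": 0, "dz": 0.028, "twist": 0, "fingers": 1}, {"dx": 0, "dy": 0, "dz": 0.037, "twist": 0, "fingers": 1}, {"dx": 0, "dy": 0, "dz": 0.041, "twist": 0, "fingers": 1}, {"dx": 0, "dy": 0, "dz": 0.041, "twist": 0, "fingers": 1}, {"dx": 0, "dy": 0, "dz": 0.041, "twist": 0, "fingers": 1}])

```text
time: 44.45
eef_pos: [0.6302, -0.0347, 0.0636]
tool_rot: [0.0, 0.714, 0.7, 0.0]
ft_force: [-0.5, -0.6, -0.8]
finger_gap: 0.0356
grasp_force: 20.0
```

Emit:
arm_command(steps=[{"dx": 0, "dy": 0, "dz": 0, "twist": 0, "fingers": -0.15}, {"dx": 0, "dy": 0, "dz": 0, "twist": 0, "fingers": -0.15}, {"dx": 0, "dy": 0, "dz": 0, "twist": 0, "fingers": -0.15}, {"dx": 0, "dy": 0, "dz": -0.04, "twist": 0, "fingers": -0.15}, {"dx": 0, "dy": 0, "dz": -0.1, "twist": 0, "fingers": -0.15}, {"dx": 0, "dy": 0, "dz": -0.18, "twist": 0, "fingers": -0.15}, {"dx": 0, "dy": 0, "dz": -0.26, "twist": 0, "fingers": -0.15}, {"dx": 0, "dy": 0, "dz": -0.32, "twist": 0, "fingers": -0.15}, {"dx": 0, "dy": 0, "dz": -0.32, "twist": 0, "fingers": -0.15}, {"dx": 0, "dy": 0, "dz": -0.32, "twist": 0, "fingers": -0.15}])

```text
time: 45.45
eef_pos: [0.6303, -0.0346, 0.2238]
tool_rot: [0.0, 0.714, 0.7, 0.001]
ft_force: [-0.2, -0.1, -1.1]
finger_gap: 0.0499
grasp_force: 0.0
```

```bash
cat >> h.py <<'E'
def grey(n,z=.008,box=None):
    s=arm.snapshot(n); f_=n=="wrist"
    hsv=cv2.cvtColor(cv2.GaussianBlur(s["frame"],(3,3),0),cv2.COLOR_RGB2HSV)
    m=cv2.inRange(hsv,(0,0,85),(179,22 if n!="scene" else 40,150))
    l=[r for r in rects(s,m,z,f_,200) if 150<r[2]<230 and r[3]<80]; show(l); return s
E
python3 - <<'E'
from h import *
slats(z=.068)
print("side");grey("side");print("scene");grey("scene")
go(590,-440,230,10)
E
```

```text
x 632 y -35 len 176 wid 38 ang 88.8 px (277,187)
side
x 534 y -516 len 202 wid 32 ang 177.6 px (396,365)
x 583 y -368 len 192 wid 40 ang 76.0 px (391,314)
scene
x 217 y 400 len 182 wid 65 ang 110.3 px (444,234)
x 581 y -385 len 197 wid 43 ang 76.0 px (136,205)
x 529 y -523 len 209 wid 43 ang 178.2 px (118,185)
t 45.6 yaw -1.14 tilt 0.12 | dx -0.8125 dy -0.0629 dz -0.0156 twist -0.0619
```

```bash
python3 - <<'E'
from h import *
go(566,-446,224,-14)
E
```

```text
t 45.6 yaw -1.14 tilt 0.12 | dx -0.8255 dy -0.1106 dz -0.0035 twist 0.0714
```

Emit:
arm_command(steps=[{"dx": -0.09, "dy": -0.012, "dz": 0, "twist": 0.02, "fingers": -0.4}, {"dx": -0.18, "dy": -0.024, "dz": 0, "twist": 0.04, "fingers": -0.4}, {"dx": -0.27, "dy": -0.036, "dz": 0, "twist": 0.06, "fingers": -0.4}, {"dx": -0.36, "dy": -0.048, "dz": 0, "twist": 0.0714, "fingers": -0.4}, {"dx": -0.45, "dy": -0.06, "dz": 0, "twist": 0.0714, "fingers": -0.4}, {"dx": -0.54, "dy": -0.072, "dz": 0, "twist": 0.0714, "fingers": -0.4}, {"dx": -0.63, "dy": -0.084, "dz": 0, "twist": 0.0714, "fingers": -0.4}, {"dx": -0.72, "dy": -0.096, "dz": 0, "twist": 0.0714, "fingers": -0.4}, {"dx": -0.79, "dy": -0.106, "dz": 0, "twist": 0.0714, "fingers": -0.4}, {"dx": -0.8255, "dy": -0.1106, "dz": 0, "twist": 0.0714, "fingers": -0.4}])

```text
time: 46.6
eef_pos: [0.5638, -0.45, 0.2218]
tool_rot: [-0.001, 0.789, 0.614, -0.001]
ft_force: [-0.1, -0.7, 0.5]
finger_gap: 0.0612
grasp_force: 0.0
```

Emit:
arm_command(steps=[{"dx": 0, "dy": 0, "dz": 0, "twist": 0, "fingers": -0.4}, {"dx": 0, "dy": 0, "dz": 0, "twist": 0, "fingers": -0.4}, {"dx": 0, "dy": 0, "dz": 0, "twist": 0, "fingers": -0.4}])

```text
time: 46.9
eef_pos: [0.5674, -0.4446, 0.2229]
tool_rot: [-0.001, 0.787, 0.616, 0.0]
ft_force: [0.4, 0.2, 0.2]
finger_gap: 0.0607
grasp_force: 0.0
```

```bash
python3 - <<'E'
from h import *
s=grey("wrist");cv2.imwrite("pics/s10.png",s["frame"][:,:,::-1]);np.save("w10.npy",s,allow_pickle=True)
print(arm.get_obs()["eef_pos"]);go(583,-374,3.5,-14)
E
```

```text
[ 0.56753557 -0.44451807  0.2231661 ]
t 47.0 yaw -13.88 tilt 0.06 | dx 0.1439 dy -0.0038 dz 0.4395 twist 0.0007
```

View pics/s10.png

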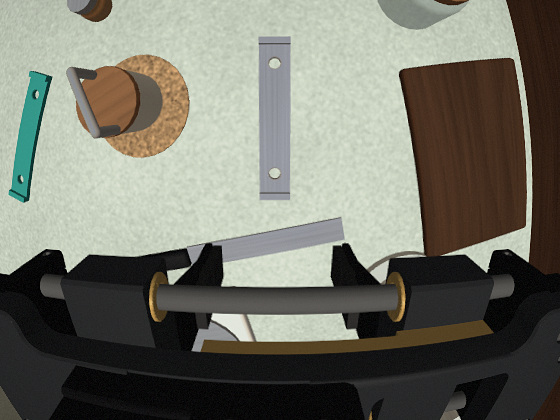

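The picture shows the grey rail at (275,118), with holes at (275,63) and (274.5,173). Both ends are upturned, so it lies right way up. The turquoise look-alike at (30,135) is left alone, and the flat blade at (265,240) belongs to the cake knife.

```bash
python3 - <<'E'
from h import *
s=np.load("w10.npy",allow_pickle=True).item()
h=onplane(s,[(275,63),(274.5,173)],.008,True)[:,:2]*1000
c=h.mean(0);d=h[0]-h[1];print(h,c,np.linalg.norm(d),np.degrees(np.arctan2(d[1],d[0])))
go(*c,2.5,np.degrees(np.arctan2(d[1],d[0]))-90)
E
```

```text
[[ 600.24406791 -310.13531211]
 [ 568.62543887 -434.894521  ]] [ 584.43475339 -372.51491655] 128.7035271689169 75.77855251302931
t 47.0 yaw -13.88 tilt 0.06 | dx 0.1474 dy -0.0017 dz 0.4415 twist 0.0019
```

Emit:
arm_command(steps=[{"dx": 0.06, "dy": -0.002, "dz": 0.06, "twist": 0.002, "fingers": -0.4}, {"dx": 0.12, "dy": -0.005, "dz": 0.14, "twist": 0.002, "fingers": -0.4}, {"dx": 0.1474, "dy": -0.005, "dz": 0.23, "twist": 0.002, "fingers": -0.4}, {"dx": 0.1474, "dy": -0.005, "dz": 0.31, "twist": 0.002, "fingers": -0.4}, {"dx": 0.1474, "dy": -0.005, "dz": 0.38, "twist": 0.002, "fingers": -0.4}, {"dx": 0.1474, "dy": -0.005, "dz": 0.42, "twist": 0.002, "fingers": -0.4}, {"dx": 0.1474, "dy": -0.005, "dz": 0.436, "twist": 0.002, "fingers": -0.4}, {"dx": 0.1474, "dy": -0.005, "dz": 0.441, "twist": 0.002, "fingers": -0.4}, {"dx": 0.1474, "dy": -0.005, "dz": 0.441, "twist": 0.002, "fingers": -0.4}, {"dx": 0.1474, "dy": -0.005, "dz": 0.441, "twist": 0.002, "fingers": -0.4}])

```text
time: 47.95
eef_pos: [0.5828, -0.3745, 0.0045]
tool_rot: [0.001, 0.79, 0.613, 0.001]
ft_force: [-0.4, 0.2, 0.1]
finger_gap: 0.0613
grasp_force: 0.0
```

Emit:
arm_command(force=40, steps=[{"dx": 0, "dy": 0, "dz": 0, "twist": 0, "fingers": 1}, {"dx": 0, "dy": 0, "dz": 0, "twist": 0, "fingers": 1}, {"dx": 0, "dy": 0, "dz": 0, "twist": 0, "fingers": 1}, {"dx": 0, "dy": 0, "dz": 0, "twist": 0, "fingers": 1}, {"dx": 0, "dy": 0, "dz": 0, "twist": 0, "fingers": 1}, {"dx": 0, "dy": 0, "dz": -0.04, "twist": 0, "fingers": 1}, {"dx": 0, "dy": 0, "dz": -0.12, "twist": 0, "fingers": 1}, {"dx": 0, "dy": 0, "dz": -0.21, "twist": 0, "fingers": 1}, {"dx": 0, "dy": 0, "dz": -0.28, "twist": 0, "fingers": 1}, {"dx": 0, "dy": 0, "dz": -0.28, "twist": 0, "fingers": 1}])

```text
time: 48.95
eef_pos: [0.5836, -0.376, 0.1486]
tool_rot: [0.004, 0.79, 0.613, 0.001]
ft_force: [0.5, 0.0, -0.8]
finger_gap: 0.035
grasp_force: 40.0
```

```bash
python3 - <<'E'
from h import *
o=arm.get_obs();print(o["eef_pos"],o["finger_gap"],o["ft_force"])
go(630.1,-34,142,-1.1)
E
```

```text
[ 0.58364038 -0.37599486  0.14858837] 0.03501557562566796 [ 0.54574282  0.01233862 -0.83785012]
t 49.0 yaw -14.38 tilt 0.44 | dx 0.6857 dy -0.0799 dz 0.0112 twist -0.0738
```

Emit:
arm_command(steps=[{"dx": 0.07, "dy": -0.008, "dz": 0, "twist": -0.015, "fingers": 1}, {"dx": 0.15, "dy": -0.017, "dz": 0, "twist": -0.03, "fingers": 1}, {"dx": 0.23, "dy": -0.027, "dz": 0, "twist": -0.045, "fingers": 1}, {"dx": 0.31, "dy": -0.036, "dz": 0, "twist": -0.06, "fingers": 1}, {"dx": 0.39, "dy": -0.045, "dz": 0, "twist": -0.0738, "fingers": 1}, {"dx": 0.47, "dy": -0.055, "dz": 0, "twist": -0.0738, "fingers": 1}, {"dx": 0.55, "dy": -0.064, "dz": 0, "twist": -0.0738, "fingers": 1}, {"dx": 0.62, "dy": -0.072, "dz": 0, "twist": -0.0738, "fingers": 1}, {"dx": 0.665, "dy": -0.078, "dz": 0, "twist": -0.0738, "fingers": 1}, {"dx": 0.684, "dy": -0.08, "dz": 0, "twist": -0.0738, "fingers": 1}])

```text
time: 49.95
eef_pos: [0.6278, -0.0293, 0.1417]
tool_rot: [-0.001, 0.712, 0.702, -0.0]
ft_force: [-0.5, 0.6, -2.3]
finger_gap: 0.0354
grasp_force: 40.0
```

Emit:
arm_command(steps=[{"dx": 0, "dy": 0, "dz": 0.02, "twist": 0, "fingers": 1}, {"dx": 0, "dy": 0, "dz": 0.05, "twist": 0, "fingers": 1}, {"dx": 0, "dy": 0, "dz": 0.065, "twist": 0, "fingers": 1}, {"dx": 0, "dy": 0, "dz": 0.065, "twist": 0, "fingers": 1}, {"dx": 0, "dy": 0, "dz": 0.065, "twist": 0, "fingers": 1}, {"dx": 0, "dy": 0, "dz": 0.065, "twist": 0, "fingers": 1}])

```text
time: 50.55
eef_pos: [0.6283, -0.0335, 0.1109]
tool_rot: [0.0, 0.714, 0.7, 0.0]
ft_force: [0.8, 0.2, -1.4]
finger_gap: 0.0349
grasp_force: 40.0
```

```bash
python3 - <<'E'
from h import *
print(arm.get_obs()["eef_pos"])
s=arm.snapshot("wrist");h=cv2.cvtColor(s["frame"],cv2.COLOR_RGB2HSV);print(h[144,255:300,1].tolist(),h[144,255:300,2].tolist())
try: fit(bottom_off=-.0035,thick=.008,steel=True,dbg="pics/f6.png")
except Exception as e: print(e)
go(630.1,-34,112,-1.1)
E
```

```text
[ 0.62830099 -0.03346965  0.1109278 ]
[16, 16, 16, 14, 17, 7, 35, 30, 57, 96, 101, 98, 100, 97, 112, 121, 123, 106, 67, 37, 33, 29, 36, 30, 24, 10, 29, 38, 33, 33, 31, 46, 116, 35, 33, 35, 6, 19, 16, 16, 16, 16, 14, 15, 14] [143, 146, 147, 150, 154, 140, 140, 118, 99, 151, 177, 172, 171, 173, 171, 162, 122, 94, 76, 69, 69, 71, 77, 76, 85, 98, 80, 74, 77, 70, 66, 66, 79, 66, 125, 139, 137, 147, 148, 148, 146, 147, 149, 151, 151]
hole r px 14.0 area 586; tips [(20.1, [37.2, 31.6])]
hole [276. 140.] tip [280.2 141.6] shift mm world [ 2.17 -2.19] units dx,dy [-0.0043  0.0044]
t 50.6 yaw -1.09 tilt 0.05 | dx 0.0003 dy 0.0033 dz 0.0220 twist 0.0000
t 50.6 yaw -1.09 tilt 0.05 | dx -0.0017 dy 0.0035 dz -0.0020 twist 0.0000
```

View pics/f6.png

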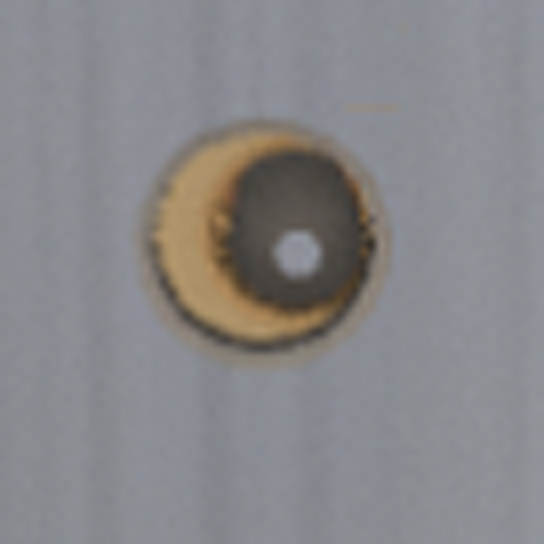

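The rail's hole is at (266,236) and the pin tip shows through it at (298,252). That agrees with the measured shift of (+2.2,-2.2) mm, so I'll apply it and thread the rail.

Emit:
arm_command(steps=[{"dx": -0.0043, "dy": 0.0044, "dz": 0, "twist": 0, "fingers": 1}, {"dx": -0.0043, "dy": 0.0044, "dz": 0, "twist": 0, "fingers": 1}, {"dx": -0.0043, "dy": 0.0044, "dz": 0.012, "twist": 0, "fingers": 1}, {"dx": -0.0043, "dy": 0.0044, "dz": 0.024, "twist": 0, "fingers": 1}, {"dx": -0.0043, "dy": 0.0044, "dz": 0.036, "twist": 0, "fingers": 1}, {"dx": -0.0043, "dy": 0.0044, "dz": 0.048, "twist": 0, "fingers": 1}, {"dx": -0.0043, "dy": 0.0044, "dz": 0.048, "twist": 0, "fingers": 1}])

```text
time: 51.35
eef_pos: [0.6295, -0.0349, 0.0853]
tool_rot: [-0.001, 0.714, 0.7, -0.001]
ft_force: [0.1, 0.3, -2.0]
finger_gap: 0.035
grasp_force: 40.0
```

Emit:
arm_command(steps=[{"dx": 0, "dy": 0, "dz": 0.012, "twist": 0, "fingers": 1}, {"dx": 0, "dy": 0, "dz": 0.022, "twist": 0, "fingers": 1}, {"dx": 0, "dy": 0, "dz": 0.027, "twist": 0, "fingers": 1}, {"dx": 0, "dy": 0, "dz": 0.028, "twist": 0, "fingers": 1}, {"dx": 0, "dy": 0, "dz": 0.028, "twist": 0, "fingers": 1}])

```text
time: 51.85
eef_pos: [0.6302, -0.0351, 0.0725]
tool_rot: [-0.0, 0.714, 0.7, 0.0]
ft_force: [0.8, 0.9, -2.1]
finger_gap: 0.0354
grasp_force: 40.0
```

Emit:
arm_command(steps=[{"dx": 0, "dy": 0, "dz": 0, "twist": 0, "fingers": -0.15}, {"dx": 0, "dy": 0, "dz": 0, "twist": 0, "fingers": -0.15}, {"dx": 0, "dy": 0, "dz": 0, "twist": 0, "fingers": -0.15}, {"dx": 0, "dy": 0, "dz": -0.04, "twist": 0, "fingers": -0.15}, {"dx": 0, "dy": 0, "dz": -0.1, "twist": 0, "fingers": -0.15}, {"dx": 0, "dy": 0, "dz": -0.18, "twist": 0, "fingers": -0.15}, {"dx": 0, "dy": 0, "dz": -0.26, "twist": 0, "fingers": -0.15}, {"dx": 0, "dy": 0, "dz": -0.3, "twist": 0, "fingers": -0.15}, {"dx": 0, "dy": 0, "dz": -0.3, "twist": 0, "fingers": -0.15}, {"dx": 0, "dy": 0, "dz": -0.3, "twist": 0, "fingers": -0.15}])

```text
time: 52.85
eef_pos: [0.6302, -0.035, 0.2225]
tool_rot: [0.0, 0.714, 0.7, 0.0]
ft_force: [1.0, 0.1, -1.0]
finger_gap: 0.0504
grasp_force: 0.0
```

```bash
python3 - <<'E'
from h import *
print("rail top z=76");s=grey("wrist",.076)
# lever ball: dark blob; canister/mat on side
print("ball expected px",pix(s,[[.6616,-.1698,.066]],True))
print("slats left on counter:");slats("side")
hsv=cv2.cvtColor(s["frame"],cv2.COLOR_RGB2HSV)
m=cv2.inRange(hsv,(0,0,85),(179,40,170))
show([r for r in rects(s,m,.076,True,400)])
E
```

```text
rail top z=76
x 632 y -30 len 183 wid 35 ang 89.1 px (277,183)
ball expected px [[304.33256181 304.86140287]]
slats left on counter:
x 424 y -321 len 127 wid 118 ang 167.7 px (326,312)
x 882 y 790 len 210 wid 139 ang 66.6 px (345,106)
x 845 y -71 len 193 wid 120 ang 166.1 px (449,227)
x 632 y -30 len 183 wid 36 ang 89.3 px (277,183)
x 495 y 141 len 35 wid 33 ang 40.9 px (138,28)
```

Emit:
arm_command(steps=[{"dx": 0, "dy": -0.05, "dz": -0.08, "twist": 0, "fingers": -0.15}, {"dx": -0.08, "dy": -0.1, "dz": -0.15, "twist": 0, "fingers": -0.15}, {"dx": -0.16, "dy": -0.15, "dz": -0.2, "twist": 0, "fingers": -0.15}, {"dx": -0.23, "dy": -0.2, "dz": -0.2, "twist": 0, "fingers": -0.15}, {"dx": -0.28, "dy": -0.2, "dz": -0.2, "twist": 0, "fingers": -0.15}, {"dx": -0.28, "dy": -0.2, "dz": -0.2, "twist": 0, "fingers": -0.15}, {"dx": -0.28, "dy": -0.2, "dz": -0.2, "twist": 0, "fingers": -0.15}, {"dx": -0.28, "dy": -0.2, "dz": -0.2, "twist": 0, "fingers": -0.15}])

```text
time: 53.75
eef_pos: [0.5279, -0.1717, 0.3216]
tool_rot: [-0.001, 0.713, 0.701, -0.001]
ft_force: [0.4, -0.1, 0.2]
finger_gap: 0.0499
grasp_force: 0.0
```

```bash
python3 - <<'E'
from h import *
s=arm.snapshot("wrist");hsv=cv2.cvtColor(cv2.GaussianBlur(s["frame"],(3,3),0),cv2.COLOR_RGB2HSV)
P=lambda m,z,a,lo,hi:show([r for r in rects(s,m,z,True,a) if lo<r[2]<hi])
print("rail");P(cv2.inRange(hsv,(0,0,85),(179,50,175)),.076,300,150,230)
print("ball");P((hsv[...,2]<40).astype(np.uint8),.066,15,8,60); print("exp",pix(s,[[.6616,-.1698,.066],[.598,-.169,.066]],True))
print("lid+mat");P(cv2.inRange(hsv,(8,75,60),(24,255,255)),.09,300,60,150)
print(pix(s,[[.428,-.312,.086],[.428,-.312,.004]],True))
q=arm.snapshot("scene");h2=cv2.cvtColor(cv2.GaussianBlur(q["frame"],(3,3),0),cv2.COLOR_RGB2HSV)
print("scene rail");show([r for r in rects(q,cv2.inRange(h2,(0,0,75),(179,62,150)),.076,False,100) if 120<r[2]<260 and 500<r[0]<760])
E
```

```text
rail
x 633 y -35 len 190 wid 42 ang 89.9 px (356,66)
ball
x 616 y -406 len 27 wid 6 ang 94.1 px (334,320)
x 432 y -403 len 28 wid 8 ang 75.3 px (219,320)
x 662 y -169 len 13 wid 12 ang 0.5 px (375,172)
x 970 y -100 len 33 wid 5 ang 96.0 px (544,135)
x 995 y -76 len 30 wid 10 ang 84.5 px (553,122)
x 897 y -4 len 51 wid 12 ang 104.9 px (516,71)
exp [[375.39009036 172.05279278]
 [329.14882711 171.44020852]]
lid+mat
x 677 y -354 len 91 wid 25 ang 100.0 px (380,298)
x 794 y -256 len 89 wid 75 ang 161.1 px (458,235)
[[206.83469584 276.95767128]
 [216.6310007  252.84694553]]
scene rail
x 744 y 503 len 210 wid 159 ang 125.6 px (403,368)
```

```bash
python3 -c "
from cell import arm
print(arm.close_job())"
```

```text
the job is handed in; nothing more can be done
None
```

I handed the job in at about 54 s of the 210 s; no verdict came back, but my last checks put the five slats and the rail on the pins and the lever locked, and the canister was upright on the mat when last seen (during its lowering it touched early, peaking at 41 N at the wrist).

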